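# Assemble the mixer spindle: spacer, washer, quarter-turn nut

### The arm

A 7-joint arm with a two-finger parallel gripper is mounted at the origin on the work surface. World frame = base frame: x ahead of the robot, y to its left, z up, the work surface at z = 0. Lengths are in m, angles in rad, forces in N, time in s.
With the tool pointing down it reaches from about 0.425 to 0.95 m from the base axis. Payload 4.7 kg.
Tool frame: the origin (TCP) lies at the very end of the fingers, on their centre line; the grasp point (between the pads) lies 19 mm behind it; y points along the fingers, x is the direction in which the jaws open and shut, and the axes are right-handed (so a half turn about y gives the same grasp; the last joint's range is limited). The gripper opens to 85 mm and grips with 20 to 120 N. Pads are 22 mm wide; open, the fingers measure 114 mm over their backs; the gripper's body (76 mm by 85 mm) begins 54 mm behind the grasp point. The pads swing forward as they close: fully open they stand 13 mm farther back than shut.
Start: joints at [-1.31, 0.469, -0.049, 1.532, 0.024, 1.141, -0.082], TCP at [0.193, 0.647, 0.231] pointing down, gripper open.
Joint ranges: [-2.59, 2.59], [-0.33, 1.99], [-1.39, 1.29], [0.1, 2.45], [-1.04, 4.18], [0.21, 1.99], [-2.66, 2.66]. Speed limits (rad/s): [2.57, 2.57, 3.14, 3.14, 3.14, 3.14, 3.14].

### API

Orientations are given as a unit quaternion [x, y, z, w].
In Python, from plant import get_state, grab_frame, camera_params, finish_job gives the robot as it stands.
- The arm moves only by the tool jog_arm, never from a script. Its argument "deltas" is a list that holds one entry, the list of rows, each a list of 6 numbers: the shift along the world's x, y, z in units of 40 mm (1.0 is 40 mm), then the turn, a rotation vector about the world's x, y, z in units of 6 degrees (1.0 is 6 degrees). In form: [[[tx, ty, tz, wx, wy, wz], ...]]. A call has 1 to 10 rows; each row is the pose to reach, as a shift and turn from the pose measured when the call began; what a row does not reach only later rows make up. A row lasts 1/8 s, in which the tool goes at most 62.5 mm and 10.7 degrees, less where a joint would pass 70% of its speed; a pose out of reach is approached as far as the arm can. A call with a gripper value outside its range is refused whole. "gripper" is the closure, from 0 (fully open) to 1 (shut), set as the call begins (left out, the last holds). The fingers move at their own pace and stop on an object; "squeeze" is the grip in N (left out, the last holds). Time passes only in rows, so rows that repeat a pose let the fingers close. It gives the time, the measured TCP pose, the force and the opening at its end, in the units of the state.
- get_state(): the state, without advancing time (a new reading comes with each control period).
- grab_frame(name): name is "side" or "top" or "wrist"; returns (picture, depth): 400x640x3 uint8, blue, green, red; 400x640 float32, m along the optical axis (not along the pixel's ray), 0 where there is no reading.
- camera_params(name): a dict with "intrinsics" (3x3 intrinsics, pixels), "cam_to_world" (4x4, takes a point from camera to world coordinates); the wrist camera has in their place "mount" (4x4, takes a point from camera to tool coordinates, whose origin is the TCP and whose axes are the tool frame's). Camera axes: x right, y down, z forward; pixel columns grow to the right and rows downward; lengths in m; the calibration is good to about 2 mm. A picture is of the moment at which its call begins: read the wrist's pose just before it. camera_params takes no time and is no camera call.
- finish_job(): hands the job in, once; it reports no verdict.
The state is a dict: "time": time; "joint_pos": joint angles; "dq": joint speeds; "joint_torque": joint torques, N m; "tool_pos": TCP position; "tool_rot": TCP orientation; "force": force on the tool from outside, world axes, zero at the start; "wrist_torque": the same for the moment, N m; "opening": opening from 0.0 (shut) to 1.0 (fully open).
Only numpy, scipy, OpenCV 4.12 (cv2) and the standard library are available. Lean on these libraries where they do the work, as an engineer would, in place of code of your own. Each camera call takes 0.05 s, during which the arm holds its last target.

### The job

Put the spindle of the bench mixer back together: slide the spacer sleeve down onto its bearing, then the washer on top of the spacer, then the square retaining nut with its slot over the spindle's T-head. Press the nut down against the spring, give it a quarter turn and let it up so that the T-head rests in the cross groove and the nut holds the stack clamped; be gentle, never pressing the stack or the spindle with more than 25 N. Let go of everything and do not knock the other things on the bench about.

Things in the scene. Friction and masses are not known exactly. Their poses are not given: they have to be found in the camera images.
- mixer: Bench mixer drive unit, fixed: white box 140 (its x) x 130 (its y) x 50 mm with a round grey cover (90 mm wide) up to 55 mm; an upright spindle that does not turn stands at the centre. Origin: centre of the underside; z up. The spindle is clamped at an UNMEASURED height: it (bearing, shaft and T-head together) may sit 0 to 36 mm higher than the points axis and head tell.
- axis (a point): On the spindle axis, 85 mm above the mixer's origin: LOWEST possible height of the upper face of the bearing (dark steel ring, outside 38 mm, 10 mm tall); the real face is 0 to 36 mm above. The bearing is sprung: it gives way up to 11 mm, then stops hard; this takes 2 N plus 1 N per mm. Above the face a 20 mm shaft rises 24.5 mm (tapered over its top 4 mm), then an 8 mm neck. x along the T-head, z up.
- head (a point): On the spindle axis, 40 mm above point axis: LOWEST possible height of the underside of the fixed T-head on the neck (the real one is 40 mm above the bearing's unpressed face, so 0 to 36 mm above this). T-head: 18 mm long along the mixer's x, 8 mm wide, 6 mm tall, with a smaller 2 mm lead-in on top (14 x 4 mm). Axes as the mixer.
- spacer: Spacer sleeve, steel: outside 34 mm, bore 23 mm, 18 mm tall, standing on the bench. Goes first, on the bearing. Its bore passes over the T-head. Origin: centre of its underside; z is its axis; both ends alike. About 60 g.
- washer: Washer, steel: outside 38 mm, bore 23 mm, 6 mm thick, lying on the bench. Goes second, on the spacer. Origin: centre of its underside; z is its axis; both faces alike. About 35 g.
- nut: Quarter-turn retaining nut: square aluminium block 42 x 42 x 23 mm tall, right way up on the bench, about 110 g. Origin: centre of its underside; z up. Below, a 25 mm square recess 12 mm deep clears the shaft; through the web above it (12 to 20 mm) goes a slot 24 mm long along its own x, 12 mm wide, for the T-head. It goes last, on the washer.
- groove (a point): Centre of the nut's cross groove, on its floor, 20 mm above the nut's origin: 11 mm wide, 3 mm deep, along the nut's own y from edge to edge, crossing the slot; the T-head must end up in it. On the stack, pressed 7 mm from touching the washer (about 9 N), the nut's top clears the T-head's underside and it can turn 90 degrees either way; let up, the spring holds it there with about 6 N.
- bottle_a: Bystander: amber reagent bottle, 68 mm wide, 150 mm tall. Origin: centre of its underside.
- bottle_b: Bystander: second amber reagent bottle, 68 mm wide, 150 mm tall. Origin: centre of its underside.
- jar: Bystander: white plastic jar, 64 mm wide, 90 mm tall. Origin: centre of its underside.
- collar: Bystander: thick steel collar, outside 52 mm, bore only 16 mm, 12 mm tall: it does not fit this spindle. Origin: centre of its underside.
- dish: Bystander: white ceramic dish, 84 mm wide, 22 mm tall. Origin: centre of its underside.
- driver: Bystander: screwdriver, about 180 mm long, lying on the bench along its own x. Origin: under its middle.
- stopper: Bystander: cork stopper, 30 mm wide at the top, 28 mm tall. Origin: centre of its underside.

How it is judged:
On the way, in this order (a step that is already met when the one before it is completed fails the run):
1. the spacer stands on the spindle's bearing, released (horizontal distance between spacer and axis below 0.004 m and angle between spacer's own z axis and vertical below 0.08 rad and z of spacer in the frame of axis between -0.004 and 0.038 m and contact force between spacer and the fingers below 0.1 N and contact force between spacer and mixer above 0.2 N), for 0.2 s.
2. the washer lies on the spacer on the spindle, released (horizontal distance between each of spacer, washer and axis below 0.004 m and angle between spacer's own z axis and vertical below 0.08 rad and z of washer in the frame of spacer between 0.016 and 0.0195 m and contact force between washer and the fingers below 0.1 N and contact force between washer and spacer above 0.1 N), for 0.2 s.
At the end, for the whole second after the job is handed in: Spacer on the bearing, upright, washer on it (both within 4 mm of the axis), nut on the washer (within 5 mm, level), its groove along the T-head within 0.25 rad, hooked under the T-head and clamping the washer with over 3.5 N; all at rest, released (horizontal distance between each of spacer, washer and axis below 0.004 m and angle between spacer's own z axis and vertical below 0.08 rad and z of washer in the frame of spacer between 0.016 and 0.0195 m and horizontal distance between nut and axis below 0.005 m and z of nut in the frame of washer between 0.004 and 0.0075 m and angle between nut's own z axis and vertical below 0.1 rad and angle between the y axis of nut and the x axis of mixer, either way round below 0.25 rad and contact force between nut and washer above 3.5 N and contact force between nut and mixer above 2 N and linear speed of nut below 0.01 m/s); the robot touches nothing.
It fails at once if the nut, washer or spacer is pressed on the stack or the spindle with more than 25 N (contact force between any of nut, washer, spacer and mixer above 25 N or contact force between nut and washer above 25 N or contact force between any of washer, nut and spacer above 25 N).
It fails at once if the robot presses on the mixer itself with more than 25 N (contact force between any of the fingers, the arm and mixer above 25 N).
It fails at once if a bystander is moved by more than 40 mm (distance of any of bottle_a, bottle_b, jar, collar, dish, driver, stopper from where it was at the start of the episode above 0.04 m).
It also fails if it takes over 72 s, if anything falls off the work surface, if the arm or the gripper's body presses on something with over 40 N, if the wrist force passes 120 N, or if a joint passes its speed limit or range.

## Working session

There is one attempt and no reset: what is moved stays moved. The work goes in short steps, Python scripts to look and compute and a tool call to move; the robot and the scene stay as the last step left them, time stands still between calls to the robot, and variables do not carry over. Pictures are saved under pics/ and viewed, and the job is handed in when it is done.

Besides the shell and the picture viewer there is one more tool, called after "Request:" by a JSON object that holds its "op" and its "data", one argument or row to a line. jog_arm: Moves the arm, as the interface text tells. Its arguments: {"type":"object","properties":{"deltas":{"type":"array"},"gripper":{"type":"number"},"squeeze":{"type":"number"}},"required":["deltas"]}

```bash
ls; mkdir -p pics
python3 - <<'E'
from plant import *
import cv2
s=get_state();print(s)
for n in("side","top","wrist"):
    p=camera_params(n);print(n,{k:__import__('numpy').round(v,4).tolist() for k,v in p.items()})
    im,d=grab_frame(n);cv2.imwrite(f'pics/{n}0.png',im)
    __import__('numpy').save(f'{n}0.npy',d)
E
```

```text
pics
{'time': 0.0, 'joint_pos': array([-1.3099004 ,  0.46943534, -0.04857829,  1.533681  ,  0.02412452,
        1.14098023, -0.08229011]), 'dq': array([-1.19562255e-03,  2.87460509e-03, -5.25166227e-05, -1.15036857e-03,
        6.28629175e-04,  1.44941328e-03,  2.05830801e-03]), 'joint_torque': array([-4.12992767e-04, -5.10312116e+01, -4.61777556e-02, -2.37704909e+01,
        1.08130323e-02,  7.77836249e-03,  9.77590787e-06]), 'tool_pos': array([0.1927275 , 0.6463042 , 0.23027095]), 'tool_rot': array([ 0.56738078,  0.42205288, -0.42309667, -0.56651533]), 'force': array([ 0.71537212, -0.43703074, -0.01603861]), 'wrist_torque': array([-0.01149665,  0.06632166, -0.03011069]), 'opening': 0.997940501052074}
side {'intrinsics': [[448.716, 0.0, 318.0194], [0.0, 448.716, 202.203], [0.0, 0.0, 1.0]], 'cam_to_world': [[0.9987, -0.0416, 0.0288, 0.556], [-0.0503, -0.7565, 0.6521, -0.7789], [-0.0053, -0.6527, -0.7576, 1.0187], [0.0, 0.0, 0.0, 1.0]]}
top {'intrinsics': [[372.4527, 0.0, 321.7358], [0.0, 372.4527, 196.3575], [0.0, 0.0, 1.0]], 'cam_to_world': [[0.0274, -0.9916, 0.1268, 0.484], [-0.9994, -0.0248, 0.0221, 0.0003], [-0.0188, -0.1273, -0.9917, 1.1138], [0.0, 0.0, 0.0, 1.0]]}
wrist {'intrinsics': [[277.9118, 0.0, 314.438], [0.0, 277.9118, 196.6841], [0.0, 0.0, 1.0]], 'mount': [[1.0, -0.0005, 0.0014, 0.0011], [-0.0015, -0.2794, 0.9602, -0.1429], [-0.0001, -0.9602, -0.2794, 0.0701], [0.0, 0.0, 0.0, 1.0]]}
```

View pics/side0.png

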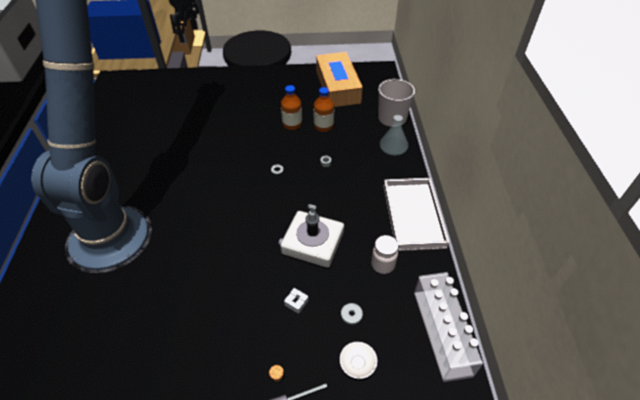

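View pics/top0.png

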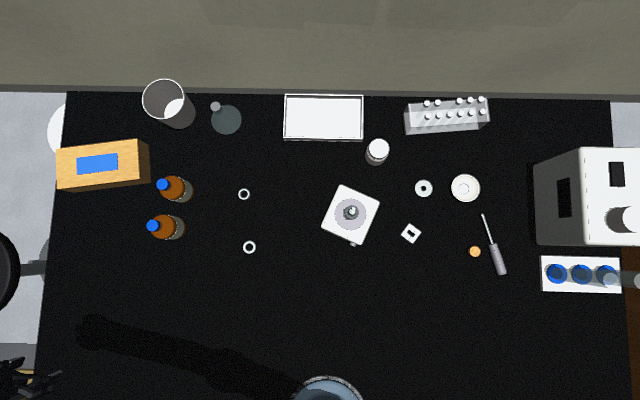

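View pics/wrist0.png

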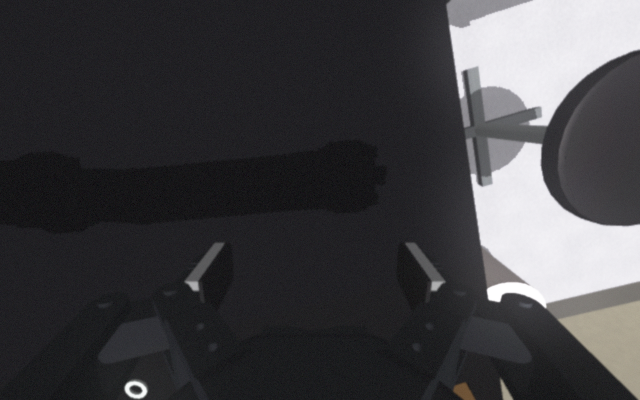

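```bash
cat > h.py <<'E'
import numpy as np,cv2
from plant import *
from scipy.spatial.transform import Rotation as R
def pose(n,s=None):
    p=camera_params(n)
    if n!='wrist': return p['intrinsics'],p['cam_to_world']
    s=s or get_state(); T=np.eye(4);T[:3,:3]=R.from_quat(s['tool_rot']).as_matrix();T[:3,3]=s['tool_pos']
    return p['intrinsics'],T@p['mount']
def atz(uv,z,K,T):  # pixel -> world at plane z
    uv=np.atleast_2d(uv).astype(float)
    r=np.c_[(uv-[K[0,2],K[1,2]])/[K[0,0],K[1,1]],np.ones(len(uv))]@T[:3,:3].T
    t=(z-T[2,3])/r[:,2]; return T[:3,3]+r*t[:,None]
def cloud(d,K,T):
    v,u=np.mgrid[:d.shape[0],:d.shape[1]]
    c=np.stack([(u-K[0,2])/K[0,0]*d,(v-K[1,2])/K[1,1]*d,d],-1)
    return c@T[:3,:3].T+T[:3,3]
def proj(P,K,T):
    c=(np.atleast_2d(P)-T[:3,3])@T[:3,:3]; return c[:,:2]/c[:,2:]*[K[0,0],K[1,1]]+[K[0,2],K[1,2]]
def crop(im,x0,y0,w,h,f,name):
    cv2.imwrite(name,cv2.resize(im[y0:y0+h,x0:x0+w],None,fx=f,fy=f,interpolation=cv2.INTER_CUBIC))
E
python3 - <<'E'
from h import *
im=cv2.imread('pics/top0.png');
A=cv2.resize(im[180:270,225:275],None,fx=6,fy=6,interpolation=2)
B=cv2.resize(im[180:270,315:385],None,fx=6,fy=6,interpolation=2)
cv2.imwrite('pics/topc.png',np.hstack([A,B])) 
im=cv2.imread('pics/side0.png')
crop(im,270,190,90,80,8,'pics/sidec.png')
for n,pts in(('top',[(244,194,.018),(250,247,.006),(411,233,.023),(424,188,.012),(350,212,.055),(465,188,.02),(377,150,.09),(475,252,.028)]),('side',[(326,160,.018),(277,169,.006),(296,299,.023),(352,313,.012),(385,240,.09)])):
    K,T=pose(n)
    for u,v,z in pts: print(n,u,v,atz((u,v),z,K,T).round(4))
    d=np.load(n+'0.npy'); P=cloud(d,K,T)
    # mixer region heights
    m=(abs(P[...,0]-.56)<.25)&(abs(P[...,1])<.35)&(d>0)
    if n=='top':
        sub=P[205:222,340:362];print(np.round(sub[...,2]*1000).astype(int))
    else:
        sub=P[200:250,300:326:2];print(np.round(sub[...,2]*1000).astype(int))
E
```

```text
top 244 194 [[0.6254 0.2566 0.018 ]]
top 250 247 [[0.4693 0.2331 0.006 ]]
top 411 233 [[ 0.5227 -0.2374  0.023 ]]
top 424 188 [[ 0.6575 -0.2787  0.012 ]]
top 350 212 [[ 0.5765 -0.0578  0.055 ]]
top 465 188 [[ 0.6592 -0.397   0.02  ]]
top 377 150 [[ 0.75   -0.1285  0.09  ]]
top 475 252 [[ 0.4733 -0.4185  0.028 ]]
[[  56   57   57   60   57   56   54   54   56   54   55  112   53   56
    59   59   57   53   55   57   56   56]
 [  56   55   56   57   61   54   57   56  114  113  115  115  115  118
   117   55   56   57   54   54   58   55]
 [  54   58   54   54   57   54   55  116  116  118  117  113  162  162
   116  113   53   54   60   55   58   54]
 [  55   55   52   54   57   55  115  120  116  117  137  138  161  164
   159  113  114   57   57   54   57   59]
 [  54   57   55   59   54  115  115  112  119  137  141  139  163  163
   160  115  115  114   52   56   53   54]
 [  52   56   54   56   52  118  112  116  133  140  142  162  164  161
   163  136  118  115   54   54   53   55]
 [  55   58   56   56   56  115  118  117  137  140  141  162  160  163
   140  138  117  119   
[... 4069 characters left out ...]
 55   53   55   53]
 [  54   50   53   53   53   54   53   54   57   57   55   56   59]
 [  52   50   56   55   53   54   56   58   56   51   55   54   58]
 [  46   53   58   50   53   52   56   54   56   54   54   54   53]
 [  50   53   57   55   56   54   53   52   55   55   54   56   50]
 [  50   47   54   54   56   53   53   56   55   56   55   54   47]
 [  51   49   53   49   53   53   54   56   57   53   53   43   49]
 [  47   49   48   52   52   52   55   53   51   50   49   51   49]
 [  51   49   51   49   51   51   50   48   53   49   48   49   49]
 [  50   49   48   50   43   50   51   49   52   47   50   51   53]
 [  50   51   51   50   49   52   50   46   49   52   50   51   48]]
```

View pics/topc.png

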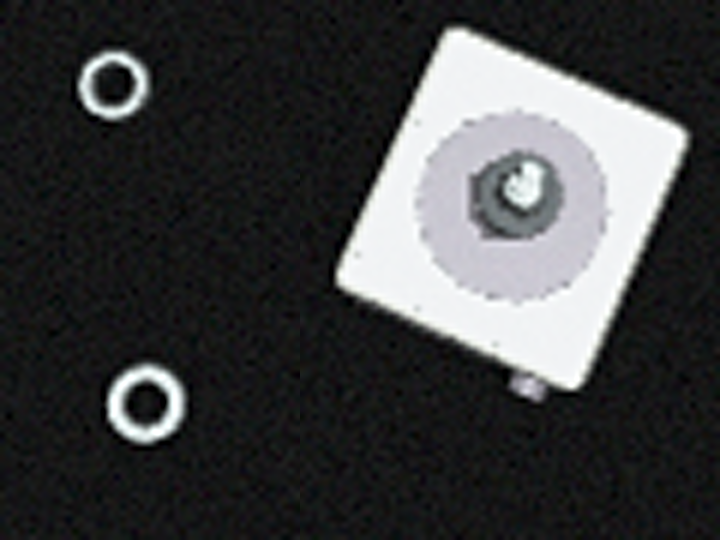

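View pics/sidec.png

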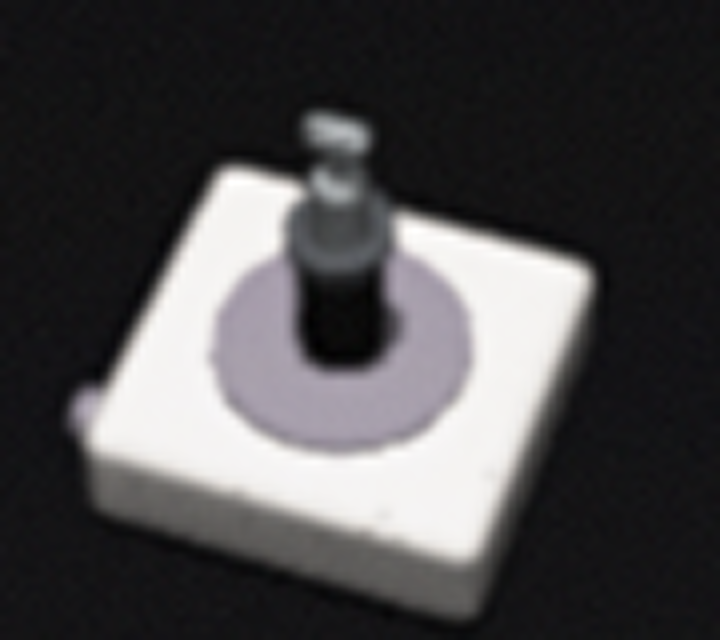

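Run:
```python
from h import *
s=get_state();print(R.from_quat(s['tool_rot']).as_matrix().round(3))
K,T=pose('top');im=cv2.imread('pics/top0.png')
m=(im.min(2)>190).astype(np.uint8);m[:, :315]=0;m[:,385:]=0;m[:180]=0;m[255:]=0
c=max(cv2.findContours(m,0,1)[0],key=cv2.contourArea)
b=cv2.boxPoints(cv2.minAreaRect(c));W=atz(b,.05,K,T);print(b,W.round(4))
for i in range(4):
    e=W[(i+1)%4]-W[i];print(np.linalg.norm(e),np.degrees(np.arctan2(e[1],e[0])))
print(W.mean(0))
n=im[220:246,398:424];m=(n.min(2)>120).astype(np.uint8)
c=max(cv2.findContours(m,0,1)[0],key=cv2.contourArea);b=cv2.boxPoints(cv2.minAreaRect(c))+[398,220];W=atz(b,.023,K,T)
e=W[1]-W[0];print('nut',W.mean(0),np.linalg.norm(e),np.degrees(np.arctan2(e[1],e[0])))
crop(im,395,218,30,30,16,'pics/nutc.png')
```

```text
[[ 0.286 -0.    -0.958]
 [ 0.958 -0.001  0.286]
 [-0.001 -1.    -0.   ]]
[[319.96957 226.86896]
 [339.02097 183.68576]
 [379.6191  201.59668]
 [360.56772 244.77988]] [[ 0.5322  0.0267  0.05  ]
 [ 0.6582 -0.0249  0.05  ]
 [ 0.609  -0.1423  0.05  ]
 [ 0.4848 -0.0895  0.05  ]]
0.13608307845196355 -22.267562073230728
0.12724829988032052 -112.71849759328634
0.13498010303753202 156.99472218080862
0.1255065119276235 67.78388304362669
[ 0.57103956 -0.05752138  0.05      ]
nut [ 0.52240318 -0.23616401  0.023     ] 0.0437020761653802 -35.00695911328934
```

View pics/nutc.png

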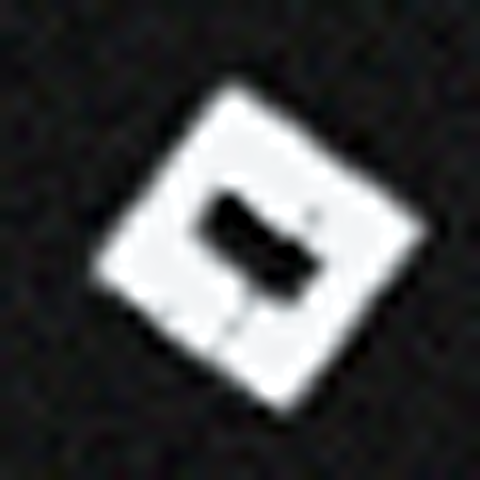

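Request:
{"op": "jog_arm", "data": {
  "deltas": [
    [[1.2, -1.2, 0, 0, 0, -0.2], [2.4, -2.4, 0, 0, 0, -0.4], [3.6, -3.6, 0, 0, 0, -0.6], [4.8, -4.8, 0, 0, 0, -0.8], [6, -6, 0, 0, 0, -1], [7.2, -7, 0, 0, 0, -1.06], [8.4, -8, 0, 0, 0, -1.06], [9.6, -9, 0, 0, 0, -1.06], [10.85, -9.7, 0, 0, 0, -1.06], [10.85, -9.7, -1, 0, 0, -1.06]]
  ],
  "gripper": 0,
  "squeeze": 40
}}

```text
time: 1.4
tool_pos: [0.6325, 0.2545, 0.1932]
tool_rot: [0.593, 0.391, -0.386, -0.589]
force: [0.4, 0.5, -0.2]
opening: 1.004
```

Request:
{"op": "jog_arm", "data": {
  "deltas": [
    [[-0.1, 0.1, -1, 0, 0, 0], [-0.1, 0.1, -1.8, 0, 0, 0], [-0.1, 0.1, -1.8, 0, 0, 0]]
  ]
}}

```text
time: 1.78
tool_pos: [0.6263, 0.2577, 0.118]
tool_rot: [0.592, 0.388, -0.389, -0.589]
force: [0.6, 0.0, 0.9]
opening: 0.998
```

Run:
```python
from h import *
s=get_state();print(s['tool_pos'],R.from_quat(s['tool_rot']).as_matrix().round(4).tolist(),s['force'],s['dq'].round(3))
im,d=grab_frame('wrist');cv2.imwrite('pics/w1.png',im);np.save('w1.npy',d)
K,T=pose('wrist',s);np.savez('w1T.npz',K=K,T=T)
```

```text
[0.62633796 0.25765689 0.11796197] [[0.3961, 0.0019, -0.9182], [0.9182, -0.0033, 0.396], [-0.0023, -1.0, -0.0031]] [0.57633307 0.04417277 0.86406452] [-0.004 -0.047  0.008 -0.057  0.001  0.01   0.   ]
```

View pics/w1.png

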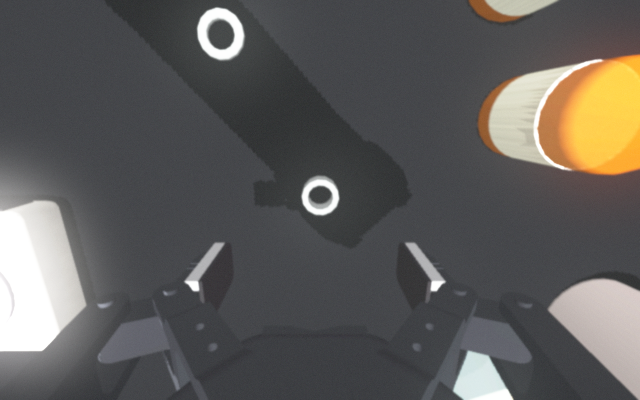

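```bash
cat >> h.py <<'E'
def ring(im,x0,y0,x1,y1,K,T,z,th=150):
    g=im[y0:y1,x0:x1].min(2)
    cs,h=cv2.findContours((g>th).astype(np.uint8),cv2.RETR_CCOMP,cv2.CHAIN_APPROX_NONE)
    for c,hh in zip(cs,h[0]):
        if len(c)<20: continue
        p=c[:,0,:]+[x0,y0]; W=atz(p,z,K,T)[:,:2]
        A=np.c_[2*W,np.ones(len(W))];q=np.linalg.lstsq(A,(W**2).sum(1),rcond=None)[0]
        r=np.sqrt(q[2]+q[0]**2+q[1]**2);e=np.hypot(*(W-q[:2]).T)-r
        print('outer' if hh[3]<0 else 'inner',len(c),q[:2].round(4),'D',(2*r*1000).round(1),'rms',(e.std()*1000).round(2))
E
python3 - <<'E'
from h import *
im=cv2.imread('pics/w1.png');f=np.load('w1T.npz');K,T=f['K'],f['T']
crop(im,190,5,180,225,3.5,'pics/w1c.png')
ring(im,285,165,355,230,K,T,.018)
ring(im,185,0,260,70,K,T,.006)
P=cloud(np.load('w1.npy'),K,T);print((P[170:225:4,296:346:3,2]*1000).round().astype(int))
E
```

```text
outer 104 [0.629  0.2634] D 34.2 rms 0.57
inner 61 [0.6282 0.2637] D 20.2 rms 0.63
outer 139 [0.4735 0.2414] D 37.3 rms 0.22
inner 82 [0.4736 0.2415] D 22.3 rms 0.21
[[ -1   0   0  -1   1   0  -1   0   0   0   0   0   1   1   0   0   0]
 [  0   1   0   0  -1   0   0   0   0   1   0   2  -1   1   0   0   1]
 [  0   1  -1   0   0   6  10  15  15  13  10   4   1   0   1   0   1]
 [  0   1   0   0  15  17  19  18  19  19  18  18  14   0  -1   1   0]
 [  0   0   1  18  18  17   1   1   0   0   1  18  18  13  -1   1   0]
 [  0   1   1  17  18   0   0   0   1   1   1   1  18  18  -1   0   1]
 [  0   0  18  18   0   0   1   0   1   0   0   1  17  18   0   1   0]
 [  0   0  18  18   9  -1  -1  -1   0   1   0   1  17  18  -1   0   1]
 [  0   1   0  19  19   9   1  -1   1  -1   2  12  18  19   0   1   0]
 [  0   0  -1  18  16  18  15  12  11  13  16  18  18   0  -1  -1   0]
 [  1   1   0   0   1  17  18  18  17  18  19  17   0   0   0  -1   1]
 [  0   0   1  -1   1   1   1   0   0   0  -1   0   0   1   1   0   0]
 [  0   0   1  -1   1   1  -1 261   0   0   2  -1   1  -1   0   1   0]
 [  0   0   0   0   1  -1  -1   0   0  -1   0   0   1   0   0   1   0]]
```

View pics/w1c.png

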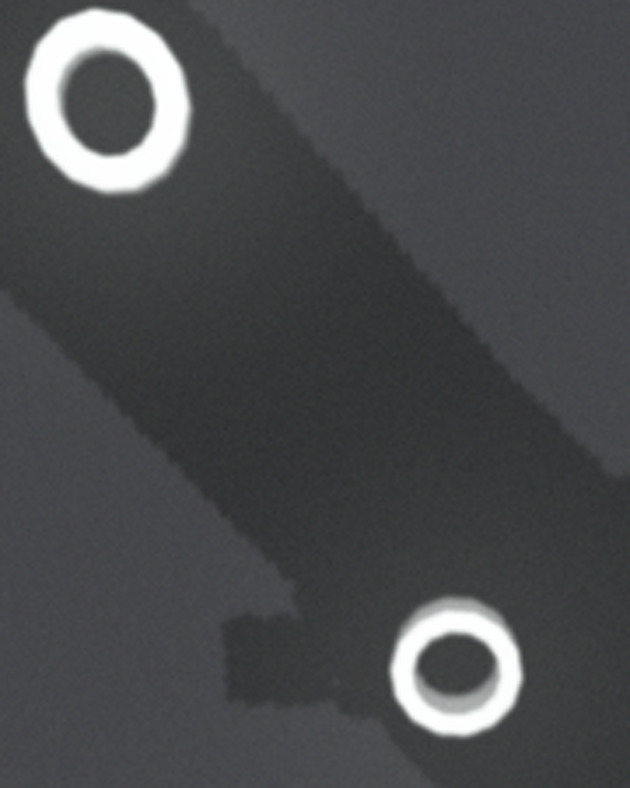

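Run:
```python
from h import *
im=cv2.imread('pics/w1.png');f=np.load('w1T.npz');K,T=f['K'],f['T']
for th in(200,225,240):ring(im,285,165,355,230,K,T,.018,th)
M=T[:3,:3]@camera_params('wrist')['mount'][:3,:3].T
print(M.round(3))
# bottles
P=cloud(np.load('w1.npy'),K,T)
K,T=pose('top');
for uv in((162,183),(152,226)):print(atz(uv,.15,K,T))
```

```text
outer 99 [0.6297 0.2631] D 32.5 rms 0.29
inner 70 [0.6296 0.2631] D 23.4 rms 0.26
outer 98 [0.6297 0.2631] D 31.8 rms 0.26
inner 73 [0.6298 0.2631] D 24.0 rms 0.24
outer 95 [0.6297 0.263 ] D 31.2 rms 0.24
inner 77 [0.6298 0.263 ] D 24.8 rms 0.28
[[ 0.396  0.002 -0.918]
 [ 0.918 -0.003  0.396]
 [-0.002 -1.    -0.003]]
[[0.63223206 0.44489032 0.15      ]]
[[0.51832226 0.4617963  0.15      ]]
```

Request:
{"op": "jog_arm", "data": {
  "deltas": [
    [[0.08, 0.13, -1.2, 0, 0, 0], [0.08, 0.13, -2.3, 0, 0, 0], [0.08, 0.13, -2.8, 0, 0, 0], [0.08, 0.13, -2.83, 0, 0, 0]]
  ],
  "gripper": 0.3
}}

```text
time: 2.33
tool_pos: [0.6313, 0.2636, 0.0073]
tool_rot: [0.592, 0.39, -0.387, -0.589]
force: [-0.5, -0.1, -0.7]
opening: 0.701
```

Run:
```python
from h import *
s=get_state();print(s['time'],s['tool_pos'],s['force'],s['opening'])
im,d=grab_frame('wrist');cv2.imwrite('pics/w2.png',im[180:,120:520])
```

```text
2.325 [0.63131391 0.26355089 0.00727174] [-0.53929435 -0.08004692 -0.67846586] 0.7010741223914274
```

View pics/w2.png

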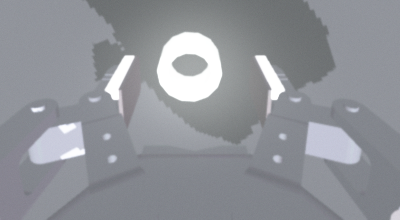

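Run:
```python
from h import *
im=cv2.imread('pics/w2.png');K,T=pose('wrist')
full=np.zeros((400,640,3),np.uint8);full[180:,120:520]=im
for th in(200,230):ring(full,270,205,350,285,K,T,.018,th)
s=get_state();print(s['tool_pos'],s['tool_rot'])
```

```text
outer 192 [0.6286 0.2639] D 37.1 rms 1.27
inner 82 [0.6268 0.2647] D 15.6 rms 1.0
outer 188 [0.6286 0.2638] D 36.6 rms 1.24
inner 84 [0.6269 0.2647] D 16.1 rms 0.98
[0.63215183 0.26382455 0.00836799] [ 0.59251796  0.39070896 -0.38640916 -0.5890305 ]
```

Request:
{"op": "jog_arm", "data": {
  "deltas": [
    [[-0.06, -0.02, -0.07, 0, 0, 0], [-0.06, -0.02, -0.07, 0, 0, 0]]
  ],
  "gripper": 0.3
}}

```text
time: 2.62
tool_pos: [0.6305, 0.2633, 0.0072]
tool_rot: [0.593, 0.392, -0.386, -0.589]
force: [0.2, 0.8, -0.4]
opening: 0.699
```

Request:
{"op": "jog_arm", "data": {
  "deltas": [
    [[0, 0, 0, 0, 0, 0], [0, 0, 0, 0, 0, 0], [0, 0, 0, 0, 0, 0], [0, 0, 0, 0, 0, 0]]
  ],
  "gripper": 1
}}

```text
time: 3.12
tool_pos: [0.6311, 0.2635, 0.0084]
tool_rot: [0.593, 0.392, -0.385, -0.589]
force: [-1.3, -0.2, 5.5]
opening: 0.369
```

Request:
{"op": "jog_arm", "data": {
  "deltas": [
    [[0, 0, 0.5, 0, 0, 0], [0, 0, 1.8, 0, 0, 0], [0, 0, 3.2, 0, 0, 0], [0, 0, 4.6, 0, 0, 0], [-0.1, -1.3, 5.8, 0, 0, 0], [-0.2, -2.7, 5.8, 0, 0, 0], [-0.3, -4.1, 5.8, 0, 0, 0], [-0.4, -5.5, 5.8, 0, 0, 0], [-0.5, -7, 5.8, 0, 0, 0], [-0.55, -8.4, 5.8, 0, 0, 0]]
  ]
}}

```text
time: 4.38
tool_pos: [0.6086, -0.0747, 0.2418]
tool_rot: [0.593, 0.392, -0.384, -0.589]
force: [0.9, 0.0, -0.9]
opening: 0.365
```

Request:
{"op": "jog_arm", "data": {
  "deltas": [
    [[0, 0, 0, 0, 0, 0], [0, 0, 0, 0, 0, 0]]
  ]
}}

```text
time: 4.62
tool_pos: [0.6087, -0.0743, 0.2428]
tool_rot: [0.593, 0.393, -0.384, -0.589]
force: [-0.5, 0.5, -1.4]
opening: 0.374
```

Run:
```python
from h import *
s=get_state();print(s['tool_pos'],R.from_quat(s['tool_rot']).as_matrix().round(4).tolist(),s['force'],s['dq'].round(3),s['opening'])
im,d=grab_frame('wrist');cv2.imwrite('pics/w3.png',im);np.save('w3.npy',d)
K,T=pose('wrist',s);np.savez('w3T.npz',K=K,T=T)
```

```text
[ 0.60868566 -0.07434302  0.24278173] [[0.397, 0.0141, -0.9177], [0.9178, 0.0018, 0.3971], [0.0073, -0.9999, -0.0122]] [-0.49440144  0.51162613 -1.38237315] [-0.03   0.009 -0.03   0.001 -0.003 -0.004  0.   ] 0.37440275587418553
```

View pics/w3.png

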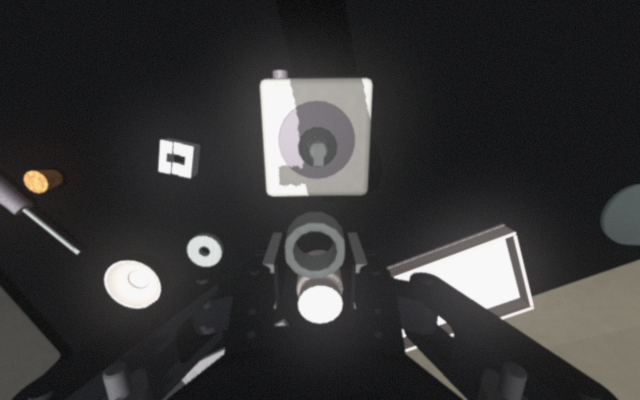

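Run:
```python
from h import *
im=cv2.imread('pics/w3.png');f=np.load('w3T.npz');K,T=f['K'],f['T']
g=cv2.convertScaleAbs(im,alpha=1.6,beta=10)
A=cv2.resize(g[95:185,262:372],None,fx=5,fy=5,interpolation=2);B=cv2.resize(g[200:330,262:372],None,fx=5,fy=5,interpolation=2)
cv2.imwrite('pics/w3c.png',A);cv2.imwrite('pics/w3d.png',B)
P=cloud(np.load('w3.npy'),K,T);z=(P[125:172:2,296:342:2,2]*1000).round().astype(int);print(z)
```

```text
[[ 55  56  55  56  56  56  55  55  54  56  55  55  55  56  56  56  56  57
   55  55  55  55  55]
 [ 54  54  55  54  54  56  54  56  55 108 112 110 109  55  56  56  55  55
   55  56  55  55  55]
 [ 55  55  56  56  55  54  55 116 115 115 116 116 117 116 116  55  55  54
   55  55  55  55  56]
 [ 56  56  57  55  56 116 116 116 117 116 117 115 117 115 116 385 117  55
   55  55  55  55  55]
 [ 55  55  54  56 115 117 116 116 116 117 117 385 116 116 116 116 116 115
   56  55  55  56  56]
 [ 55  56  56 116 116 116 115 116 115 117 116 116 116 118 116 116 116 117
  115  56  56  56  54]
 [ 55  55 116 117 115 116 116 117 115 112 117 116 112 116 116 117 116 116
  116 114 385  55  55]
 [ 56  54 116 116 117 116 115 111 127 132 136 138 131 126 112 116 117 116
  117 117  56  55  56]
 [ 54  56 115 116 117 116 385 130 138 139 141 140 138 139 132 116 118 115
  119 117  56  55  56]
 [ 54 115 117 117 116 115 129 139 139 162 162 163 164 163 138 132 117 117
  117 117  56  56  55]
 [ 54 116 385 117 115 114 139 138 141 163 164 163 162 162 139 139 116 116
  117 117 116  54  54]
 [ 55 116 118 117 117 114 139 141
[... 528 characters left out ...]
116  55  55  55  54]
 [ 57  55  54 116 117 117 118 116 138 162 164 165 165 162 117 116 116 116
   55  56  56  55  55]
 [ 56  55  55  55 116 117 116 116 116 163 164 163 164 162 116 117 117 115
   55  55  55  55  55]
 [ 55  55  56  55  56  56 116 116 117 162 164 165 164 162 116 115  55  57
   56  54  57  55  55]
 [ 56  55  55  55  56  57  56 116 115 163 163 162 164 163 114  55  54  55
   55  55  56  56  57]
 [ 56  54  55  56  56  55  56  55  55  54  55  55  56  54  55  56  55  54
   55  57  56  56  56]
 [ 56  56  56  55  54  56  57  55  56  54  56  55  53  55  57  55  55  55
   56  55  55  54  55]
 [ 56  54  56  56  54  56  56  55  54  55  55  55  56  55  54  55  55  55
   56  55  56  50  50]]
```

View pics/w3c.png

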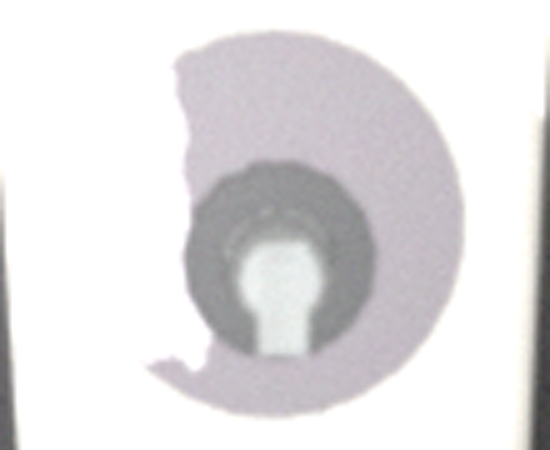

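View pics/w3d.png

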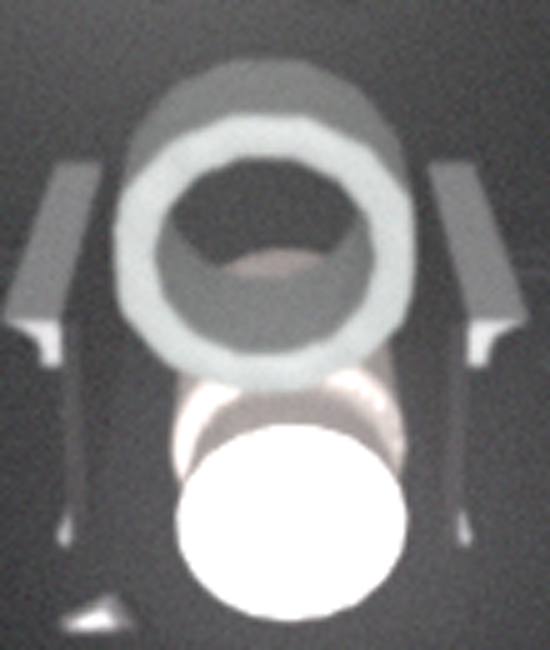

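```bash
cat >> h.py <<'E'
def circ(W):
    W=np.asarray(W)
    for _ in range(3):
        A=np.c_[2*W,np.ones(len(W))];q=np.linalg.lstsq(A,(W**2).sum(1),rcond=None)[0]
        r=np.sqrt(q[2]+q[0]**2+q[1]**2);e=np.hypot(*(W-q[:2]).T)-r
        W=W[abs(e)<max(2*e.std(),.0006)]
    return q[:2],r,e.std(),len(W)
E
python3 - <<'E'
from h import *
f=np.load('w3T.npz');K,T=f['K'],f['T'];d=np.load('w3.npy')
s=get_state()
P=cloud(d,K,T);Z=P[...,2]
box=np.zeros(Z.shape,bool);box[95:185,262:372]=1
def bd(m,z):
    c=max(cv2.findContours(m.astype(np.uint8),cv2.RETR_EXTERNAL,cv2.CHAIN_APPROX_NONE)[0],key=cv2.contourArea)[:,0]
    return c,atz(c,z,K,T)[:,:2]
# bearing: union face + everything above for upper/side boundary
c,W=bd(box&(Z>.112)&(Z<.3),.1162)
keep=c[:,1]<155
print('bearing',circ(W[keep]))
m=box&(Z>.159)&(Z<.17);c,W=bd(m,.163)
(q,sz,a)=cv2.minAreaRect((W*1000).astype(np.float32));b=cv2.boxPoints((q,sz,a));e=b[1]-b[0];print('head',q,sz,np.degrees(np.arctan2(e[1],e[0])))
m=box&(Z>.134)&(Z<.146);
# cover
c,W=bd(box&(Z>.0525)&(Z<.3),.055)
print('face z',np.median(Z[box&(Z>.112)&(Z<.121)]),'head',np.median(Z[box&(Z>.1615)&(Z<.17)]))
# white box top corners from colour
im=cv2.imread('pics/w3.png')
# spacer
b2=np.zeros(Z.shape,bool);b2[205:285,280:350]=1
zz=Z[b2&(Z>.2)&(Z<.3)];print(np.histogram(zz,np.arange(.2,.3,.004)))
E
```

```text
bearing (array([ 0.57390999, -0.05412045]), np.float64(0.018143447515844763), np.float64(0.0002731164161815737), 69)
head (573.8624877929688, -54.3110466003418) (7.257282733917236, 17.5134220123291) -23.483713
face z 0.11624219412498071 head 0.16313884718158467
(array([   0,    0,    0,    0,    0,    0,    0,    0,   35,  256,  283,
        307,  797, 1078,  102,   98,   95,   81,   43,    0,    0,    0,
          0,    0]), array([0.2  , 0.204, 0.208, 0.212, 0.216, 0.22 , 0.224, 0.228, 0.232,
       0.236, 0.24 , 0.244, 0.248, 0.252, 0.256, 0.26 , 0.264, 0.268,
       0.272, 0.276, 0.28 , 0.284, 0.288, 0.292, 0.296]))
```

Run:
```python
from h import *
f=np.load('w3T.npz');K,T=f['K'],f['T'];d=np.load('w3.npy');im=cv2.imread('pics/w3.png')
Mt=camera_params('wrist')['mount'];Tw=T@np.linalg.inv(Mt)
# work in tool frame, relabel so 'z' plane = tool -y
Q=np.array([[1,0,0,0],[0,0,1,0],[0,-1,0,0],[0,0,0,1.]])  # (x,y,z)tool -> (x,z,-y)
Tt=Q@Mt
P=cloud(d,K,Tt);h=P[...,2]
g=im.min(2)
print((h[225:285:5,284:348:4]*1000).round().astype(int))
for hh in(.0085,.0096,.011):
    pts=np.array([[115,251],[413,251],[264,112],[264,390],[157,255],[375,255],[266,155],[266,355]])/5+[262,200]
    W=atz(pts,hh,K,Tt)[:,:2]*1000;print(hh,W.round(1).tolist())
m=np.zeros(h.shape,np.uint8);m[205:285,280:350]=(abs(h-.0097)<.003)[205:285,280:350]
m=cv2.morphologyEx(m,cv2.MORPH_OPEN,np.ones((2,2)))
cs,hi=cv2.findContours(m,cv2.RETR_CCOMP,cv2.CHAIN_APPROX_NONE)
for c in cs:
    if len(c)>40:
        W=atz(c[:,0],.0097,K,Tt)[:,:2];print(circ(W))
```

```text
[[-243 -243    0  143    9   10   11    9   11    9   10   10    6    3
  -245 -243]
 [-243    0    8    9   10    9   10   10   10   10   11   10    9    9
     2 -245]
 [   9   10   12   10   10 -244 -243 -243 -245 -245 -243 -244   10    9
     8    6]
 [  11   10   10    8 -244 -243 -242 -244 -245 -245 -243 -245 -245    8
    10    8]
 [  12   11   10   -5 -244 -244 -245 -245 -244 -245 -242 -244   -7   10
    10    8]
 [  14   10    9   -1   -5 -243 -244 -244 -239 -240 -244   -7   -3    9
     9   10]
 [  12   10   10    3    1   -4   -5   -8   -6   -7   -4   -2    3    9
     9    9]
 [  15    9   10    8    4    1   -1   -1   -1    0    0    4    8    8
    10   10]
 [  15 -243    9    9    9    7    5    4    4    5    6    7    9    9
     9   10]
 [  16 -245 -244    9    9   10   10    7    9    9   10    9    9 -200
  -244   11]
 [  16 -244 -243 -244 -192    9    9   10   10   10   10 -179 -184 -187
  -205   12]
 [  17 -245 -245 -245 -182 -179 -175 -168 -165 -165 -166 -172 -176 -179
  -189 -246]]
0.0085 [[-14.3, 1.4], [17.5, 1.4], [1.5, 17.2], [1.6, -15.5], [-9.9, 0.9], [13.4, 0.9], [1.8, 12.4], [1.8, -11.2]]
0.0096 [[-14.2, 2.0], [17.3, 1.9], [1.5, 17.7], [1.6, -14.8], [-9.8, 1.5], [13.3, 1.5], [1.8, 12.9], [1.8, -10.5]]
0.011 [[-14.0, 2.7], [17.1, 2.6], [1.5, 18.2], [1.6, -13.9], [-9.7, 2.2], [13.2, 2.2], [1.7, 13.5], [1.8, -9.6]]
(array([0.00196118, 0.00171276]), np.float64(0.016480433480440995), np.float64(0.000287372412612147), 165)
(array([0.00197933, 0.00189236]), np.float64(0.011174800481648026), np.float64(0.0001999699695483555), 116)
```

Request:
{"op": "jog_arm", "data": {
  "deltas": [
    [[-0.4, 0.2, 0, 0, 0, 0], [-0.845, 0.44, 0, 0, 0, 0], [-0.845, 0.44, -0.9, 0, 0, 0], [-0.845, 0.44, -1.1, 0, 0, 0], [-0.845, 0.44, -1.1, 0, 0, 0]]
  ]
}}

```text
time: 5.3
tool_pos: [0.5752, -0.0544, 0.1984]
tool_rot: [0.592, 0.394, -0.385, -0.588]
force: [0.4, 0.6, -1.3]
opening: 0.372
```

Run:
```python
from h import *
s=get_state();print(s['tool_pos'],R.from_quat(s['tool_rot']).as_matrix().round(4).tolist(),s['force'],s['dq'].round(3),s['opening'])
im,d=grab_frame('wrist');crop(im,230,180,170,140,4,'pics/w4.png')
im,d=grab_frame('side');crop(im,270,130,90,90,6,'pics/s4.png')
```

```text
[ 0.57519642 -0.05436729  0.19836108] [[0.3934, 0.0129, -0.9193], [0.9193, 0.0023, 0.3935], [0.0072, -0.9999, -0.011]] [ 0.43857707  0.58309084 -1.26705373] [ 0.008 -0.015  0.011 -0.028  0.001  0.    -0.   ] 0.3719158805505182
```

View pics/w4.png

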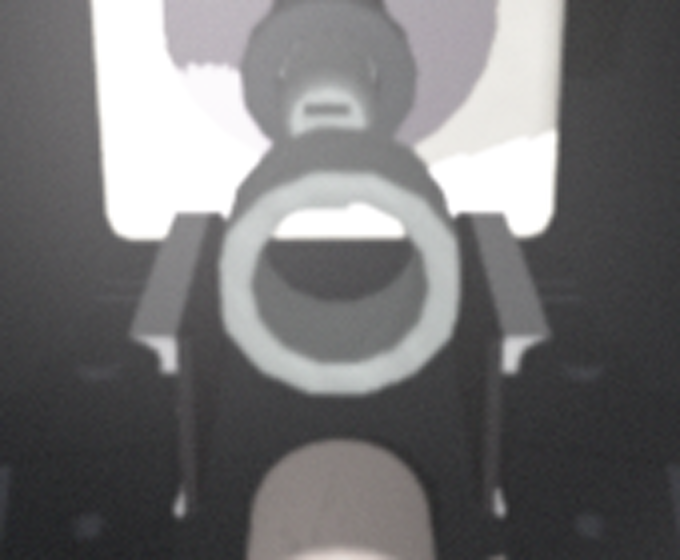

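View pics/s4.png

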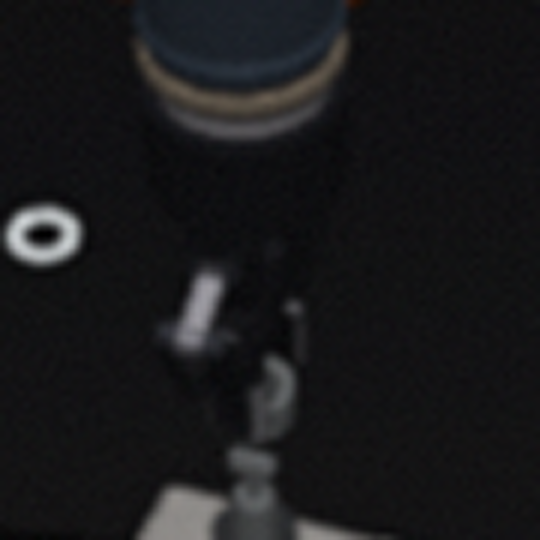

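Request:
{"op": "jog_arm", "data": {
  "deltas": [
    [[0, -0.055, 0, 0, 0, 0], [0, -0.055, 0, 0, 0, 0], [0, -0.055, 0, 0, 0, 0]]
  ]
}}

```text
time: 5.78
tool_pos: [0.5761, -0.0575, 0.1998]
tool_rot: [0.593, 0.394, -0.384, -0.588]
force: [-0.2, -0.5, -1.2]
opening: 0.373
```

```bash
cat > meas.py <<'E'
import sys
from h import *
# in-hand ring (top at height hh above TCP) vs spindle T-head, in the world, via wrist
def hand(s,im,d,hh,box):
    K=camera_params('wrist')['intrinsics'];Mt=camera_params('wrist')['mount']
    Q=np.array([[1,0,0,0],[0,0,1,0],[0,-1,0,0],[0,0,0,1.]]);Tt=Q@Mt
    h=cloud(d,K,Tt)[...,2];x0,y0,x1,y1=box
    m=np.zeros(h.shape,np.uint8);m[y0:y1,x0:x1]=(abs(h-hh)<.003)[y0:y1,x0:x1]
    m=cv2.morphologyEx(m,cv2.MORPH_OPEN,np.ones((2,2)))
    cs,hi=cv2.findContours(m,cv2.RETR_CCOMP,cv2.CHAIN_APPROX_NONE)
    Rm=R.from_quat(s['tool_rot']).as_matrix()
    for c in cs:
        if len(c)>40:
            q,r,e,n=circ(atz(c[:,0],hh,K,Tt)[:,:2]);w=Rm@[q[0],-hh,q[1]]+s['tool_pos']
            print('hand tool',q.round(4),'D',round(r*2000,1),round(e*1000,2),'world',w.round(4))
def spindle(s,d,box,zt=.1635):
    K,T=pose('wrist',s);P=cloud(d,K,T);x0,y0,x1,y1=box
    b=np.zeros(d.shape,bool);b[y0:y1,x0:x1]=1
    def con(m): return max(cv2.findContours(m.astype(np.uint8),cv2.RETR_EXTERNAL,cv2.CHAIN_APPROX_NONE)[0],key=cv2.contourArea)[:,0]
    m=b&(P[...,2]>zt-.005)&(P[...,2]<zt+.005)
    W=atz(con(m),zt,K,T)[:,:2];q,sz,a=cv2.minAreaRect((W*1000).astype(np.float32));print('head',np.round(q,1),np.round(sz,1),round(a,1))
E
python3 - <<'E'
from meas import *
s=get_state();print(s['tool_pos'],s['force'],s['time'])
im,d=grab_frame('wrist');
hand(s,im,d,.0097,(275,205,355,290))
spindle(s,d,(285,150,345,215))
E
```

```text
[ 0.57611812 -0.05749529  0.19976328] [-0.24655437 -0.50042501 -1.18031938] 5.775
hand tool [0.0018 0.0017] D 33.0 0.37 world [ 0.5751 -0.0552  0.2095]
hand tool [0.0019 0.0018] D 22.5 0.21 world [ 0.575  -0.055   0.2095]
head [567.  -51.6] [7.5 6.4] 66.5
```

Request:
{"op": "jog_arm", "data": {
  "deltas": [
    [[-0.03, 0.02, -0.2, 0, 0, 0], [-0.03, 0.02, -0.5, 0, 0, 0], [-0.03, 0.02, -0.7, 0, 0, 0], [-0.03, 0.02, -0.9, 0, 0, 0], [-0.03, 0.02, -1.1, 0, 0, 0], [-0.03, 0.02, -1.2, 0, 0, 0], [-0.03, 0.02, -1.2, 0, 0, 0]]
  ]
}}

```text
time: 6.7
tool_pos: [0.5747, -0.0566, 0.1514]
tool_rot: [0.593, 0.394, -0.384, -0.588]
force: [0.5, -0.9, -0.6]
opening: 0.366
```

Run:
```python
from meas import *
s=get_state();print(s['tool_pos'],s['force'],s['wrist_torque'],s['time'])
im,d=grab_frame('wrist');crop(im,230,180,170,140,4,'pics/w5.png')
hand(s,im,d,.0097,(275,205,355,290))
s=get_state();print(s['tool_pos'],s['force'],s['time'])
```

```text
[ 0.57474601 -0.0566142   0.15136941] [ 0.46560159 -0.91433217 -0.58740406] [-0.0328727   0.06542697  0.0117409 ] 6.7
hand tool [0.0019 0.0017] D 33.1 0.23 world [ 0.5738 -0.0542  0.1611]
hand tool [ 0.0026 -0.0012] D 11.8 2.1 world [ 0.5767 -0.0547  0.1611]
hand tool [0.0019 0.0019] D 20.8 1.51 world [ 0.5736 -0.0542  0.1611]
[ 0.57494435 -0.05663124  0.151677  ] [ 0.01441896 -0.14991326 -0.80021214] 6.75
```

View pics/w5.png

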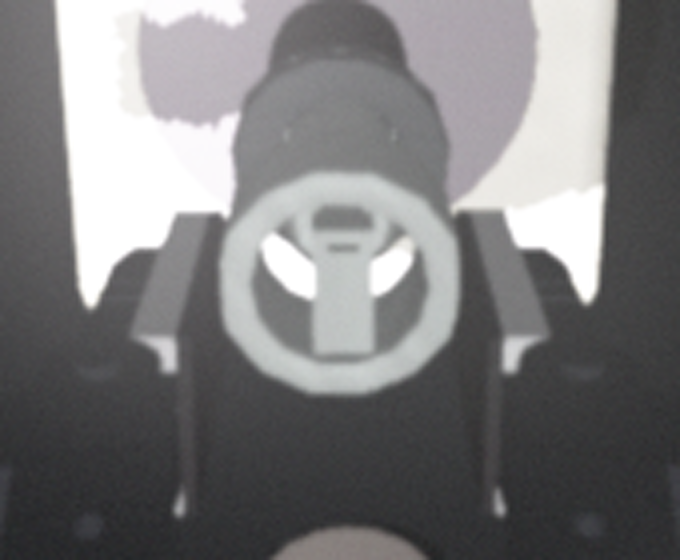

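Request:
{"op": "jog_arm", "data": {
  "deltas": [
    [[0, 0, -0.2, 0, 0, 0], [0, 0, -0.4, 0, 0, 0], [0, 0, -0.6, 0, 0, 0], [0, 0, -0.62, 0, 0, 0]]
  ]
}}

```text
time: 7.25
tool_pos: [0.5743, -0.0566, 0.1259]
tool_rot: [0.593, 0.394, -0.384, -0.588]
force: [0.8, -0.0, -0.2]
opening: 0.37
```

Request:
{"op": "jog_arm", "data": {
  "deltas": [
    [[0, 0, -0.05, 0, 0, 0], [0, 0, -0.05, 0, 0, 0]]
  ]
}}

```text
time: 7.5
tool_pos: [0.5747, -0.0566, 0.1242]
tool_rot: [0.593, 0.394, -0.384, -0.588]
force: [0.6, -0.5, 1.4]
opening: 0.368
```

Request:
{"op": "jog_arm", "data": {
  "deltas": [
    [[0, 0, 0, 0, 0, 0], [0, 0, 0, 0, 0, 0], [0, 0, 0, 0, 0, 0], [0, 0, 0.5, 0, 0, 0], [0, 0, 1.5, 0, 0, 0], [0.2, -0.1, 2.4, 0, 0, 0], [0.7, -0.3, 2.9, 0, 0, 0], [0.9, -0.4, 2.9, 0, 0, 0], [0.9, -0.4, 2.9, 0, 0, 0]]
  ],
  "gripper": 0.2
}}

```text
time: 8.62
tool_pos: [0.61, -0.0728, 0.2387]
tool_rot: [0.592, 0.393, -0.385, -0.589]
force: [-0.7, 0.1, 0.1]
opening: 0.8
```

Run:
```python
from meas import *
s=get_state();print(s['tool_pos'],R.from_quat(s['tool_rot']).as_matrix().round(4).tolist(),s['force'],s['time'],s['joint_pos'].round(2))
im,d=grab_frame('wrist');cv2.imwrite('pics/w6.png',im);np.save('w6.npy',d)
K,T=pose('wrist',s);np.savez('w6T.npz',K=K,T=T)
g=cv2.convertScaleAbs(im,alpha=1.3);crop(g,230,80,170,140,4,'pics/w6c.png')
P=cloud(d,K,T);z=P[...,2];b=np.zeros(z.shape,bool);b[80:200,250:380]=1
m=b&(abs(z-.134)<.004);print('ring z',np.median(z[m]))
c=max(cv2.findContours((b&(z>.13)&(z<.2)).astype(np.uint8),0,1)[0],key=cv2.contourArea)[:,0]
print(circ(atz(c,.1343,K,T)[:,:2]));
try: spindle(s,d,(270,80,360,200))
except Exception as e: print(e)
```

```text
[ 0.61000974 -0.07278485  0.23870563] [[0.3951, 0.0122, -0.9186], [0.9186, 0.0021, 0.3951], [0.0068, -0.9999, -0.0104]] [-0.67276969  0.10194562  0.05303802] 8.625 [-0.13  0.36  0.25  1.7  -0.1   1.08  1.31]
ring z 0.13413623791611712
(array([ 0.57385145, -0.05461086]), np.float64(0.016271784359825993), np.float64(0.00024355605109425345), 104)
head [573.7 -54.1] [ 7.1 17.2] 66.6
```

View pics/w6c.png

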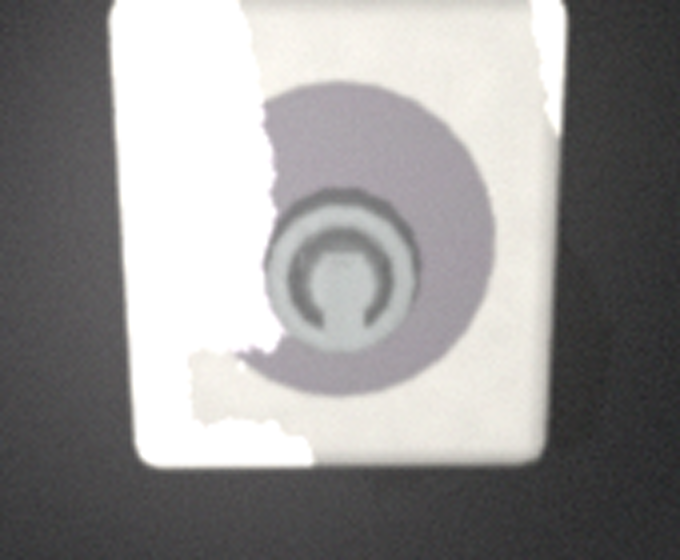

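Request:
{"op": "jog_arm", "data": {
  "deltas": [
    [[-0.5, 1.3, 0, 0, 0, 0], [-1, 2.6, 0, 0, 0, 0], [-1.6, 3.9, 0, 0, 0, 0], [-2.2, 5.2, 0, 0, 0, 0], [-2.8, 6.5, -0.8, 0, 0, 0], [-3.4, 7.8, -2, 0, 0, 0], [-3.4, 7.8, -3.2, 0, 0, 0], [-3.4, 7.8, -3.2, 0, 0, 0], [-3.4, 7.8, -3.2, 0, 0, 0]]
  ],
  "gripper": 0.3
}}

```text
time: 9.8
tool_pos: [0.4744, 0.2388, 0.1115]
tool_rot: [0.593, 0.393, -0.384, -0.589]
force: [0.2, 0.0, -0.0]
opening: 0.701
```

Run:
```python
from meas import *
s=get_state();print(s['tool_pos'],R.from_quat(s['tool_rot']).as_matrix().round(4).tolist(),s['force'],s['time'],s['joint_pos'].round(2))
im,d=grab_frame('wrist');crop(im,230,120,170,140,4,'pics/w7c.png');cv2.imwrite('pics/w7.png',im)
K,T=pose('wrist',s)
ring(im,270,150,365,240,K,T,.006,150)
ring(im,270,150,365,240,K,T,.006,210)
```

```text
[0.4744066  0.23877495 0.11149122] [[0.3961, 0.0124, -0.9181], [0.9182, 0.0023, 0.3961], [0.007, -0.9999, -0.0105]] [ 0.20675011  0.03911985 -0.04167808] 9.8 [-0.61  0.37  0.08  2.01 -0.04  0.75  0.65]
outer 114 [0.4728 0.2411] D 37.9 rms 0.27
inner 65 [0.4727 0.2412] D 21.9 rms 0.26
outer 112 [0.4728 0.2411] D 36.7 rms 0.29
inner 69 [0.4728 0.2411] D 23.0 rms 0.27
```

View pics/w7c.png

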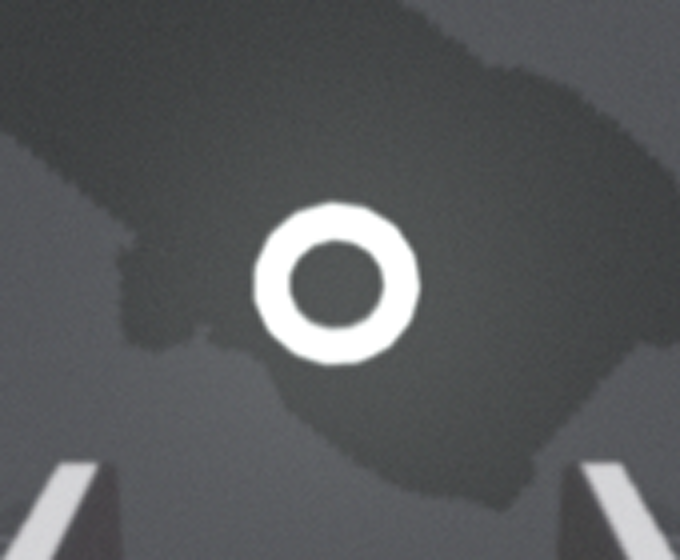

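Request:
{"op": "jog_arm", "data": {
  "deltas": [
    [[-0.06, 0.015, -1.2, 0, 0, 0], [-0.06, 0.015, -2.2, 0, 0, 0], [-0.06, 0.015, -2.5, 0, 0, 0], [-0.06, 0.015, -2.5, 0, 0, 0]]
  ],
  "gripper": 0.45
}}

```text
time: 10.35
tool_pos: [0.474, 0.2394, 0.0134]
tool_rot: [0.593, 0.393, -0.383, -0.589]
force: [0.2, 0.2, 0.8]
opening: 0.548
```

Run:
```python
from meas import *
for i in range(3):
    s=get_state();print(s['tool_pos'],s['force'],s['time'],s['opening']);im,d=grab_frame('wrist')
crop(im,230,180,170,140,4,'pics/w8c.png')
```

```text
[0.47397001 0.23938794 0.0133794 ] [0.20699467 0.15540195 0.77397763] 10.35 0.5477569025053302
[0.47431392 0.23978246 0.01395062] [0.62750057 0.2256968  0.36929446] 10.4 0.5443802397019822
[0.47439394 0.24002035 0.01419122] [ 0.07327261 -0.28181764  0.72095403] 10.45 0.5503196628796466
```

View pics/w8c.png

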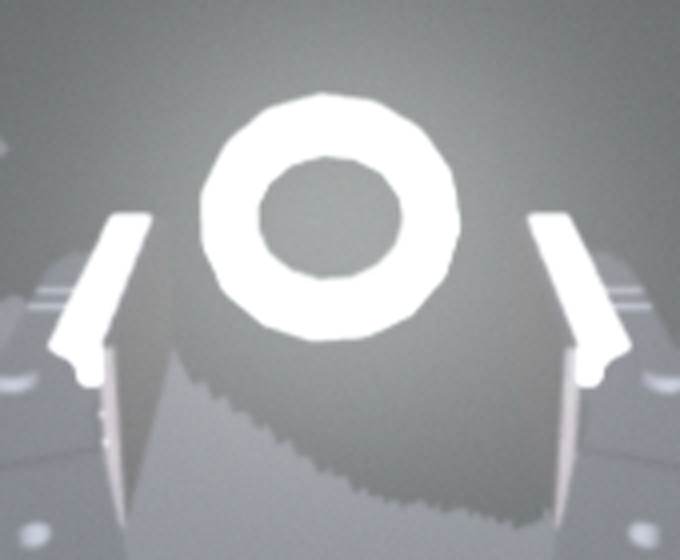

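Request:
{"op": "jog_arm", "data": {
  "deltas": [
    [[-0.09, -0.02, -0.2, 0, 0, 0], [-0.09, -0.02, -0.31, 0, 0, 0], [-0.09, -0.02, -0.31, 0, 0, 0]]
  ]
}}

```text
time: 10.88
tool_pos: [0.4704, 0.2392, 0.0015]
tool_rot: [0.593, 0.394, -0.382, -0.589]
force: [0.2, -0.3, -1.0]
opening: 0.554
```

Run:
```python
from meas import *
for i in range(2):
    s=get_state();print(s['tool_pos'],s['force'],s['time'],s['opening']);im,d=grab_frame('wrist')
crop(im,230,180,170,140,4,'pics/w9c.png')
```

```text
[0.47036567 0.23918199 0.00145293] [ 0.23220835 -0.33434304 -1.04447525] 10.875 0.5540614283772278
[0.47052612 0.23926875 0.00157437] [-0.13870226  0.39232199  0.7208363 ] 10.925 0.5515599607701875
```

View pics/w9c.png

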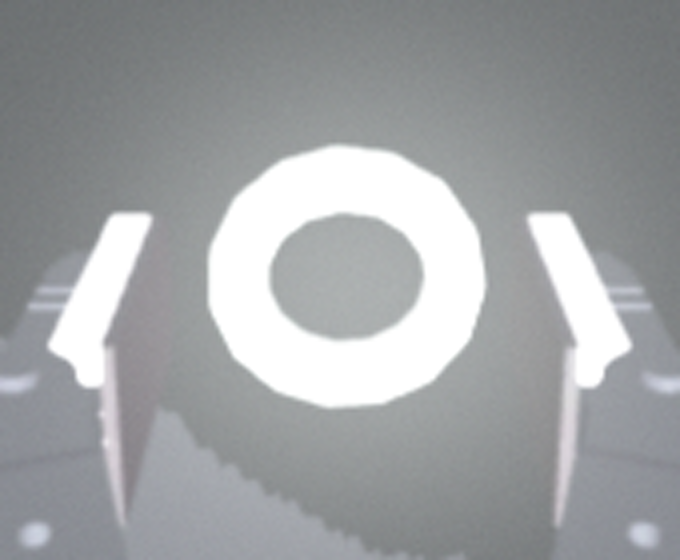

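Request:
{"op": "jog_arm", "data": {
  "deltas": [
    [[0.04, 0, 0, 0, 0, 0], [0.04, 0, 0, 0, 0, 0]]
  ]
}}

```text
time: 11.22
tool_pos: [0.4726, 0.2394, 0.0018]
tool_rot: [0.593, 0.394, -0.382, -0.589]
force: [0.2, 0.1, 0.4]
opening: 0.547
```

Request:
{"op": "jog_arm", "data": {
  "deltas": [
    [[0, 0, 0, 0, 0, 0], [0, 0, 0, 0, 0, 0], [0, 0, 0, 0, 0, 0]]
  ],
  "gripper": 1
}}

```text
time: 11.6
tool_pos: [0.4726, 0.2393, 0.0024]
tool_rot: [0.593, 0.394, -0.382, -0.589]
force: [-0.9, -0.6, 4.7]
opening: 0.405
```

Request:
{"op": "jog_arm", "data": {
  "deltas": [
    [[0, 0, 0.4, 0, 0, 0], [0, 0, 1.6, 0, 0, 0], [0, 0, 3, 0, 0, 0], [0.3, -0.6, 4.4, 0, 0, 0], [0.9, -1.8, 5.5, 0, 0, 0], [1.5, -3.1, 5.95, 0, 0, 0], [2.1, -4.4, 5.95, 0, 0, 0], [2.8, -5.7, 5.95, 0, 0, 0], [3.43, -6.9, 5.95, 0, 0, 0], [3.43, -7.8, 5.95, 0, 0, 0]]
  ]
}}

```text
time: 12.85
tool_pos: [0.6107, -0.0755, 0.2411]
tool_rot: [0.594, 0.394, -0.381, -0.589]
force: [-0.1, 1.0, -0.1]
opening: 0.399
```

Request:
{"op": "jog_arm", "data": {
  "deltas": [
    [[0, 0, 0, 0, 0, 0], [0, 0, 0, 0, 0, 0]]
  ]
}}

```text
time: 13.1
tool_pos: [0.6106, -0.0745, 0.2417]
tool_rot: [0.593, 0.394, -0.381, -0.589]
force: [0.6, 0.3, -0.2]
opening: 0.403
```

Run:
```python
from meas import *
s=get_state();print(s['tool_pos'],R.from_quat(s['tool_rot']).as_matrix().round(4).tolist(),s['force'],s['time'],s['opening'])
im,d=grab_frame('wrist');cv2.imwrite('pics/w10.png',im);crop(im,230,80,170,200,3,'pics/w10c.png')
hand(s,im,d,.0036,(265,205,365,300))
spindle(s,d,(270,80,360,200))
```

```text
[ 0.61058994 -0.07453227  0.24168476] [[0.3987, 0.0194, -0.9169], [0.917, 0.0055, 0.3988], [0.0128, -0.9998, -0.0156]] [ 0.64580074  0.28502585 -0.20626597] 13.1 0.4032607399838673
hand tool [0.002  0.0008] D 36.9 0.27 world [ 0.6105 -0.0724  0.2453]
hand tool [0.002  0.0009] D 22.5 0.22 world [ 0.6105 -0.0723  0.2453]
head [573.9 -54. ] [ 7.2 18.1] 66.4
```

View pics/w10c.png

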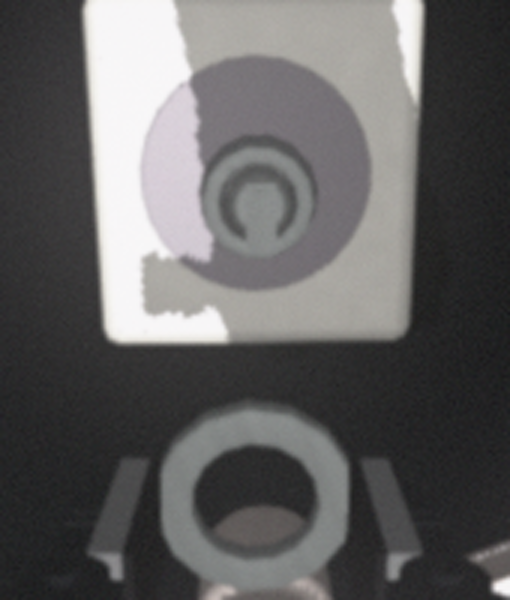

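Request:
{"op": "jog_arm", "data": {
  "deltas": [
    [[-0.5, 0.25, 0, 0, 0, 0], [-0.915, 0.45, -0.2, 0, 0, 0], [-0.915, 0.45, -1, 0, 0, 0], [-0.915, 0.45, -1.5, 0, 0, 0], [-0.915, 0.45, -1.5, 0, 0, 0]]
  ]
}}

```text
time: 13.78
tool_pos: [0.5729, -0.0535, 0.1804]
tool_rot: [0.592, 0.395, -0.383, -0.589]
force: [0.5, 0.3, -0.4]
opening: 0.401
```

Run:
```python
from meas import *
s=get_state();print(s['tool_pos'],s['force'],s['time'],s['opening'])
im,d=grab_frame('wrist');crop(im,230,150,170,140,4,'pics/w11c.png')
hand(s,im,d,.0036,(265,205,365,300))
```

```text
[ 0.57285252 -0.05352627  0.18036285] [ 0.49732985  0.26914151 -0.44184183] 13.775 0.40089357576961826
hand tool [0.002  0.0008] D 36.8 0.36 world [ 0.5728 -0.0514  0.184 ]
hand tool [0.002 0.001] D 22.4 0.24 world [ 0.5727 -0.0513  0.184 ]
```

Request:
{"op": "jog_arm", "data": {
  "deltas": [
    [[0.03, -0.065, 0, 0, 0, 0], [0.03, -0.065, 0, 0, 0, 0], [0.03, -0.065, 0, 0, 0, 0]]
  ]
}}

```text
time: 14.2
tool_pos: [0.5754, -0.0566, 0.1822]
tool_rot: [0.592, 0.396, -0.382, -0.589]
force: [-0.4, 0.4, -0.8]
opening: 0.402
```

Run:
```python
from meas import *
s=get_state();print(s['tool_pos'],s['force'],s['time'],s['opening'])
im,d=grab_frame('wrist');crop(im,230,150,170,140,4,'pics/w12c.png')
hand(s,im,d,.0036,(265,205,365,300))
s=get_state();print(s['tool_pos'],s['force'],s['time'],s['opening'])
```

```text
[ 0.5753942  -0.05664911  0.18217872] [-0.41055828  0.40733775 -0.80955482] 14.2 0.4023857093800429
hand tool [0.0019 0.0008] D 36.9 0.29 world [ 0.5753 -0.0546  0.1858]
hand tool [0.002 0.001] D 22.5 0.23 world [ 0.5752 -0.0544  0.1858]
[ 0.57528187 -0.05666503  0.18202518] [ 0.06245026 -0.4331955  -0.64827978] 14.25 0.399990154911781
```

View pics/w12c.png

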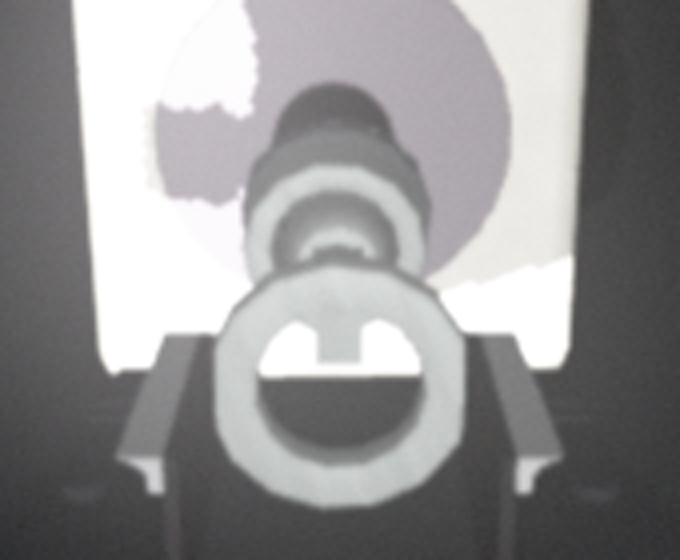

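Request:
{"op": "jog_arm", "data": {
  "deltas": [
    [[-0.03, 0, -0.15, 0, 0, 0], [-0.03, 0, -0.35, 0, 0, 0], [-0.03, 0, -0.55, 0, 0, 0], [-0.03, 0, -0.8, 0, 0, 0], [-0.03, 0, -0.8, 0, 0, 0]]
  ]
}}

```text
time: 14.88
tool_pos: [0.5733, -0.0566, 0.1488]
tool_rot: [0.592, 0.395, -0.383, -0.589]
force: [0.5, -0.1, -0.1]
opening: 0.4
```

Run:
```python
from meas import *
s=get_state();print(s['tool_pos'],s['force'],s['time'],s['opening'])
im,d=grab_frame('wrist');crop(im,230,150,170,140,4,'pics/w13c.png')
hand(s,im,d,.0036,(265,205,365,300))
```

```text
[ 0.57332715 -0.05662504  0.1487523 ] [ 0.53931543 -0.13492369 -0.13649872] 14.875 0.4004315336536442
hand tool [0.002  0.0008] D 36.8 0.31 world [ 0.5733 -0.0545  0.1524]
hand tool [ 0.0023 -0.0013] D 24.7 1.73 world [ 0.5754 -0.0551  0.1524]
```

View pics/w13c.png

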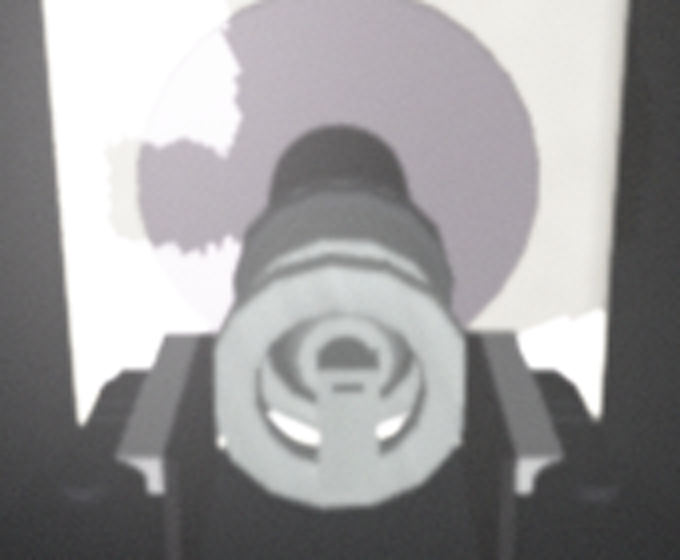

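Request:
{"op": "jog_arm", "data": {
  "deltas": [
    [[0.015, 0, -0.1, 0, 0, 0], [0.015, 0, -0.2, 0, 0, 0], [0.015, 0, -0.28, 0, 0, 0], [0.015, 0, -0.28, 0, 0, 0]]
  ]
}}

```text
time: 15.42
tool_pos: [0.5742, -0.0567, 0.1379]
tool_rot: [0.592, 0.395, -0.382, -0.589]
force: [0.4, 0.3, 0.3]
opening: 0.402
```

Request:
{"op": "jog_arm", "data": {
  "deltas": [
    [[0, 0, -0.03, 0, 0, 0], [0, 0, -0.03, 0, 0, 0]]
  ]
}}

```text
time: 15.68
tool_pos: [0.5743, -0.0567, 0.1368]
tool_rot: [0.592, 0.395, -0.382, -0.589]
force: [0.7, -0.1, -1.0]
opening: 0.403
```

Request:
{"op": "jog_arm", "data": {
  "deltas": [
    [[0, 0, 0, 0, 0, 0], [0, 0, 0, 0, 0, 0], [0, 0, 0, 0, 0, 0], [0, 0, 0.5, 0, 0, 0], [0, 0, 1.5, 0, 0, 0], [0.2, -0.1, 2.2, 0, 0, 0], [0.7, -0.3, 2.6, 0, 0, 0], [0.9, -0.4, 2.6, 0, 0, 0], [0.9, -0.4, 2.6, 0, 0, 0]]
  ],
  "gripper": 0.2
}}

```text
time: 16.8
tool_pos: [0.6097, -0.0729, 0.2395]
tool_rot: [0.592, 0.394, -0.383, -0.59]
force: [-0.1, -1.0, -0.2]
opening: 0.8
```

Run:
```python
from meas import *
s=get_state();print(s['tool_pos'],R.from_quat(s['tool_rot']).as_matrix().round(4).tolist(),s['force'],s['time'],s['joint_pos'].round(2))
im,d=grab_frame('wrist');cv2.imwrite('pics/w14.png',im);np.save('w14.npy',d)
K,T=pose('wrist',s)
g=cv2.convertScaleAbs(im,alpha=1.3);crop(g,230,80,170,140,4,'pics/w14c.png')
P=cloud(d,K,T);z=P[...,2];b=np.zeros(z.shape,bool);b[80:200,250:380]=1
m=b&(abs(z-.140)<.004);print('ring z',np.median(z[m]))
c=max(cv2.findContours((b&(z>.135)&(z<.2)).astype(np.uint8),0,1)[0],key=cv2.contourArea)[:,0]
print(circ(atz(c,.1402,K,T)[:,:2]));spindle(s,d,(270,80,360,200))
im,d=grab_frame('side');crop(im,265,190,100,80,7,'pics/s14.png')
```

```text
[ 0.60968375 -0.07285253  0.23950042] [[0.3956, 0.0155, -0.9183], [0.9183, 0.0062, 0.3958], [0.0119, -0.9999, -0.0118]] [-0.10467161 -0.99359248 -0.18828692] 16.8 [-0.14  0.36  0.25  1.7  -0.11  1.08  1.31]
ring z 0.14010035479628374
(array([ 0.57406368, -0.05492433]), np.float64(0.018244392727552353), np.float64(0.0002533785496783325), 122)
head [573.6 -54.2] [ 7.8 17.3] 67.0
```

View pics/w14c.png

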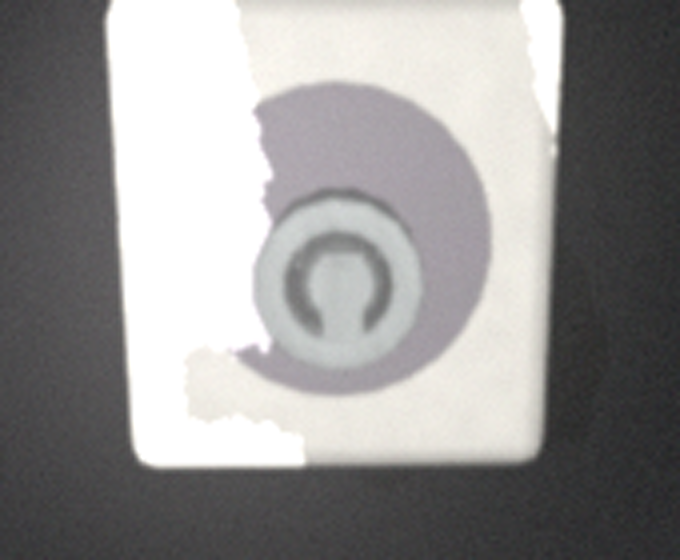

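View pics/w14.png

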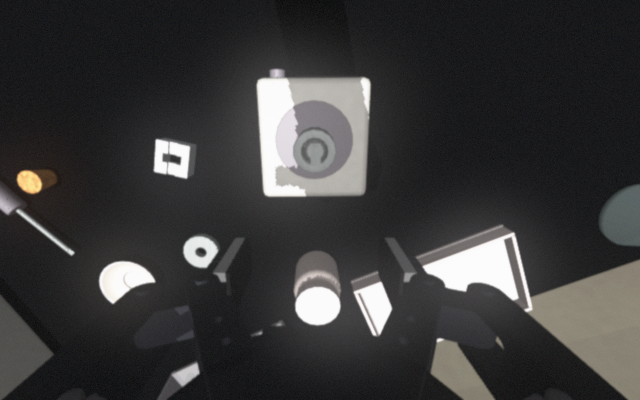

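Request:
{"op": "jog_arm", "data": {
  "deltas": [
    [[-0.5, -1.2, 0, -0.01, 0.04, -0.5], [-1.1, -2.4, 0, -0.03, 0.08, -1], [-1.7, -3.5, -0.8, -0.05, 0.12, -1.5], [-2.18, -4.08, -2, -0.06, 0.15, -1.95], [-2.18, -4.08, -3, -0.06, 0.15, -1.95], [-2.18, -4.08, -3, -0.06, 0.15, -1.95], [-2.18, -4.08, -3, -0.06, 0.15, -1.95]]
  ]
}}

```text
time: 17.77
tool_pos: [0.5228, -0.2352, 0.1204]
tool_rot: [0.628, 0.327, -0.327, -0.626]
force: [0.3, -0.3, 0.3]
opening: 0.797
```

Run:
```python
from meas import *
s=get_state();print(s['tool_pos'],R.from_quat(s['tool_rot']).as_matrix().round(4).tolist(),s['force'],s['time'],s['joint_pos'].round(2))
im,d=grab_frame('wrist');cv2.imwrite('pics/w15.png',im);np.save('w15.npy',d)
K,T=pose('wrist',s);np.savez('w15T.npz',K=K,T=T)
crop(im,230,120,170,140,4,'pics/w15c.png')
Z=cloud(d,K,T)[...,2];b=np.zeros(Z.shape,bool);b[120:260,230:400]=1
m=(b&(Z>.0195)&(Z<.03)).astype(np.uint8);m=cv2.morphologyEx(m,cv2.MORPH_CLOSE,np.ones((3,3)))
cs,_=cv2.findContours(m,cv2.RETR_CCOMP,cv2.CHAIN_APPROX_NONE)
for c in cs:
    if len(c)>15:
        W=atz(c[:,0],.023,K,T)[:,:2]*1000;q,sz,a=cv2.minAreaRect(W.astype(np.float32));print(np.round(q,1),np.round(sz,1),round(a,1))
```

```text
[ 0.52278573 -0.23522156  0.12038155] [[0.5724, 0.0009, -0.82], [0.82, -0.0014, 0.5724], [-0.0006, -1.0, -0.0015]] [ 0.325422   -0.29229964  0.33974287] 17.775 [ 0.1   0.44  0.33  1.91 -0.18  0.83  1.48]
[ 524.9 -232. ] [41.6 42.7] 54.2
[ 524.3 -232. ] [24.4 12.2] 55.1
```

View pics/w15c.png

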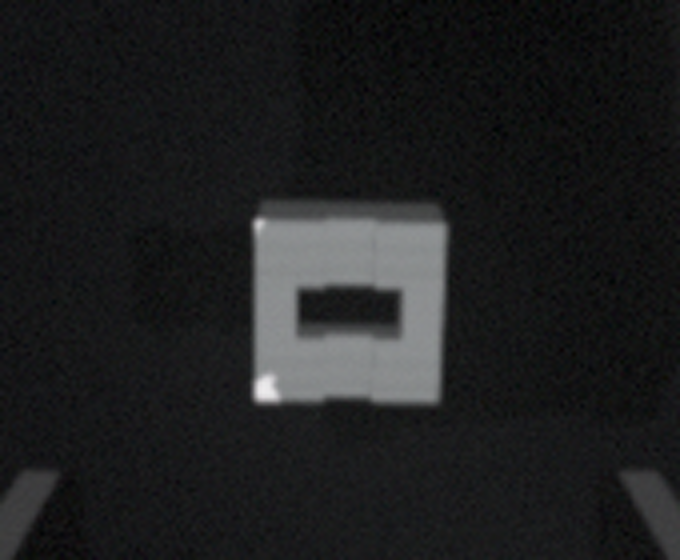

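Request:
{"op": "jog_arm", "data": {
  "deltas": [
    [[0.02, 0.04, -1.2, 0, 0, 0], [0.02, 0.04, -2.3, 0, 0, 0], [0.02, 0.04, -2.8, 0, 0, 0], [0.02, 0.04, -2.8, 0, 0, 0]]
  ],
  "gripper": 0.3
}}

```text
time: 18.32
tool_pos: [0.5245, -0.2333, 0.0091]
tool_rot: [0.628, 0.328, -0.327, -0.626]
force: [-0.1, -0.2, -0.5]
opening: 0.701
```

Run:
```python
from meas import *
for i in range(2):
    s=get_state();print(s['tool_pos'],s['force'],s['time'],s['opening']);im,d=grab_frame('wrist')
crop(im,230,180,170,140,4,'pics/w16c.png')
```

```text
[ 0.52452929 -0.23331443  0.00910219] [-0.09766076 -0.17163592 -0.52319939] 18.325 0.7009673961876324
[ 0.52528298 -0.23386727  0.01011514] [ 0.07705085 -0.35905623  0.1676496 ] 18.375 0.7033376882556029
```

View pics/w16c.png

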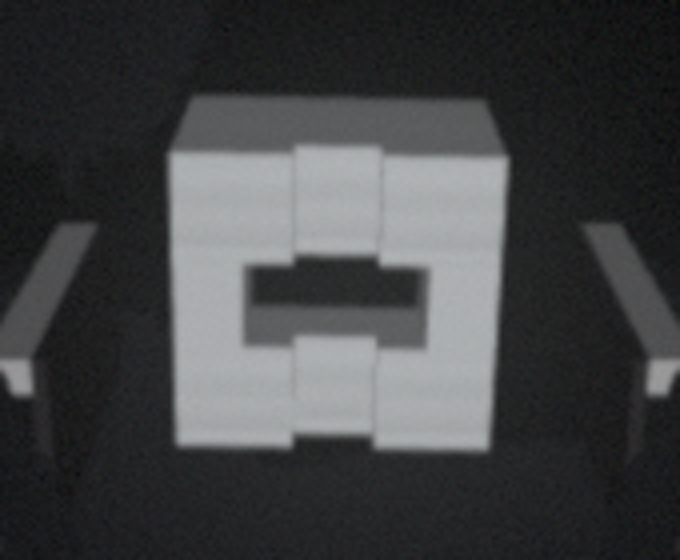

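Request:
{"op": "jog_arm", "data": {
  "deltas": [
    [[-0.05, 0, -0.11, 0, 0, 0], [-0.05, 0, -0.11, 0, 0, 0]]
  ],
  "gripper": 0.4
}}

```text
time: 18.68
tool_pos: [0.5241, -0.2343, 0.0072]
tool_rot: [0.629, 0.329, -0.326, -0.625]
force: [0.5, 0.7, 0.4]
opening: 0.601
```

Request:
{"op": "jog_arm", "data": {
  "deltas": [
    [[0, 0, 0, 0, 0, 0], [0, 0, 0, 0, 0, 0], [0, 0, 0, 0, 0, 0], [0, 0, 0, 0, 0, 0]]
  ],
  "gripper": 1,
  "squeeze": 60
}}

```text
time: 19.18
tool_pos: [0.5244, -0.2345, 0.0077]
tool_rot: [0.629, 0.329, -0.325, -0.625]
force: [-1.1, 1.0, 5.4]
opening: 0.476
```

Request:
{"op": "jog_arm", "data": {
  "deltas": [
    [[0, 0, 0.6, 0, 0, 0], [0, 0, 1.8, 0, 0, -1.5], [0, 0, 3, 0, 0, -3], [0, 0, 4.3, 0, 0, -4.6], [0, 0, 5.6, 0, 0, -6.2], [0, 0.6, 6.3, 0, 0, -7.8], [0.2, 1.4, 6.3, 0, 0, -9.4], [0.5, 2.5, 6.3, 0, 0, -11], [0.84, 3.59, 6.3, 0, 0, -12.6], [0.84, 3.59, 6.3, 0, 0, -13.1]]
  ]
}}

```text
time: 20.42
tool_pos: [0.5589, -0.0853, 0.2585]
tool_rot: [0.695, -0.143, 0.141, -0.69]
force: [0.2, -1.8, -1.1]
opening: 0.478
```

Request:
{"op": "jog_arm", "data": {
  "deltas": [
    [[0, 0, 0, 0, 0, 0], [0, 0, 0, 0, 0, 0]]
  ]
}}

```text
time: 20.68
tool_pos: [0.5586, -0.0852, 0.258]
tool_rot: [0.695, -0.143, 0.14, -0.69]
force: [-0.4, -0.5, -1.1]
opening: 0.471
```

```bash
cat >> meas.py <<'E'
def nuthand(s,im,d,hh,box):
    K=camera_params('wrist')['intrinsics'];Mt=camera_params('wrist')['mount']
    Q=np.array([[1,0,0,0],[0,0,1,0],[0,-1,0,0],[0,0,0,1.]]);Tt=Q@Mt
    h=cloud(d,K,Tt)[...,2];x0,y0,x1,y1=box
    m=np.zeros(h.shape,np.uint8);m[y0:y1,x0:x1]=(abs(h-hh+.001)<.004)[y0:y1,x0:x1]
    m=cv2.morphologyEx(m,cv2.MORPH_CLOSE,np.ones((2,2)))
    cs,hi=cv2.findContours(m,cv2.RETR_CCOMP,cv2.CHAIN_APPROX_NONE)
    Rm=R.from_quat(s['tool_rot']).as_matrix()
    for c in cs:
        if len(c)>25:
            q,sz,a=cv2.minAreaRect((atz(c[:,0],hh,K,Tt)[:,:2]*1000).astype(np.float32));q=np.array(q)/1000;w=Rm@[q[0],-hh,q[1]]+s['tool_pos']
            print('nut tool',q.round(4),np.round(sz,1),round(a,1),'world',w.round(4))
E
python3 - <<'E'
from meas import *
s=get_state();M=R.from_quat(s['tool_rot']).as_matrix();print(s['tool_pos'],M.round(4).tolist(),'yaw',np.degrees(np.arctan2(M[1,0],M[0,0])),s['force'],s['time'],s['joint_pos'].round(2),s['opening'])
im,d=grab_frame('wrist');cv2.imwrite('pics/w17.png',im);np.save('w17.npy',d)
nuthand(s,im,d,.0153,(255,190,375,310))
spindle(s,d,(250,90,380,215))
E
```

```text
[ 0.55855907 -0.08521749  0.25798141] [[0.9198, -0.0044, 0.3923], [-0.3923, -0.0063, 0.9198], [-0.0015, -1.0, -0.0075]] yaw -23.097524844673444 [-0.41711282 -0.54279348 -1.14241928] 20.675 [-0.45  0.3   0.66  1.79 -0.2   1.12 -0.13] 0.4713405806727201
nut tool [0.0028 0.0024] [44.2 57.1] 89.1 world [ 0.5622 -0.084   0.2733]
nut tool [0.0013 0.0031] [11.3 24.1] 90.0 world [ 0.561  -0.0827  0.2733]
head [574.9 -54.1] [ 7.7 17.2] 66.9
```

View pics/w17.png

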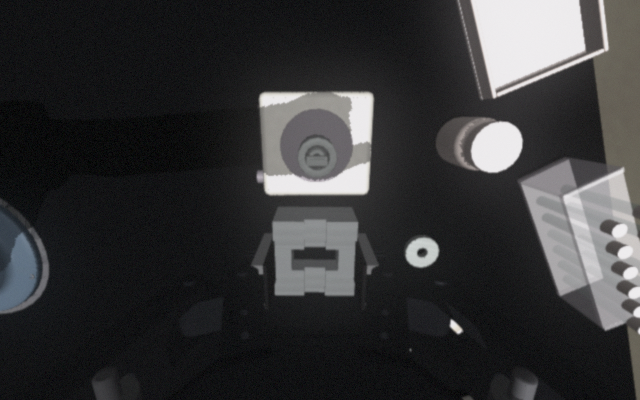

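Run:
```python
from h import *
im=cv2.imread('pics/w17.png');g=cv2.convertScaleAbs(im,alpha=2.2)
crop(g,260,195,110,110,6,'pics/w17c.png')
```

```text
(no output)
```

View pics/w17c.png

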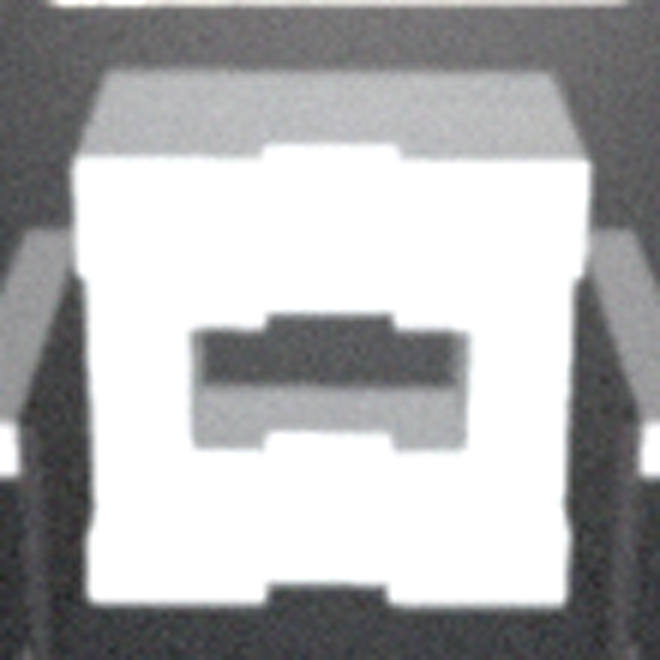

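Run:
```python
from h import *
K=camera_params('wrist')['intrinsics'];Mt=camera_params('wrist')['mount']
Q=np.array([[1,0,0,0],[0,0,1,0],[0,-1,0,0],[0,0,0,1.]]);Tt=Q@Mt
for hh in(.0148,.0153,.016):
    c=np.array([[73,157],[590,157],[568,605],[87,605]])/6+[260,195]-0.42
    sl=np.array([[191,330],[470,330],[467,450],[193,450]])/6+[260,195]-.42
    W=atz(c,hh,K,Tt)*1000;V=atz(sl,hh,K,Tt)*1000
    print(W[:,:2].round(1).tolist(),W.mean(0)[:2].round(2),V[:,:2].round(1).tolist(),V.mean(0)[:2].round(2))
```

```text
[[-20.3, 22.7], [22.1, 22.7], [22.0, -19.9], [-20.8, -19.9]] [0.77 1.41] [[-10.9, 7.1], [12.7, 7.1], [12.7, -4.3], [-11.0, -4.3]] [0.84 1.38]
[[-20.2, 22.9], [22.1, 22.9], [22.0, -19.5], [-20.7, -19.5]] [0.77 1.69] [[-10.9, 7.4], [12.6, 7.3], [12.6, -4.0], [-11.0, -4.0]] [0.84 1.65]
[[-20.1, 23.2], [21.9, 23.2], [21.8, -19.0], [-20.6, -19.0]] [0.77 2.08] [[-10.8, 7.7], [12.6, 7.7], [12.6, -3.6], [-10.9, -3.6]] [0.84 2.04]
```

Request:
{"op": "jog_arm", "data": {
  "deltas": [
    [[0.37, 0.74, 0, 0, 0, 0], [0.37, 0.74, -0.6, 0, 0, 0], [0.37, 0.74, -1.5, 0, 0, 0], [0.37, 0.74, -1.75, 0, 0, 0], [0.37, 0.74, -1.75, 0, 0, 0]]
  ]
}}

```text
time: 21.35
tool_pos: [0.5732, -0.0568, 0.1882]
tool_rot: [0.695, -0.143, 0.141, -0.69]
force: [0.2, 0.1, -0.7]
opening: 0.476
```

Run:
```python
from meas import *
s=get_state();print(s['tool_pos'],s['force'],s['time'],s['opening'])
im,d=grab_frame('wrist')
s=get_state();print(s['tool_pos'],s['force'],s['time'],s['tool_rot'])
crop(im,230,150,170,160,4,'pics/w18c.png')
```

```text
[ 0.57324448 -0.0567617   0.18820644] [ 0.2497833   0.12533381 -0.69291985] 21.35 0.4759269028845818
[ 0.57392502 -0.05679417  0.18907841] [-0.3980692  -0.12202674 -0.54359411] 21.4 [ 0.69517128 -0.14260376  0.14168053 -0.69016497]
```

View pics/w18c.png

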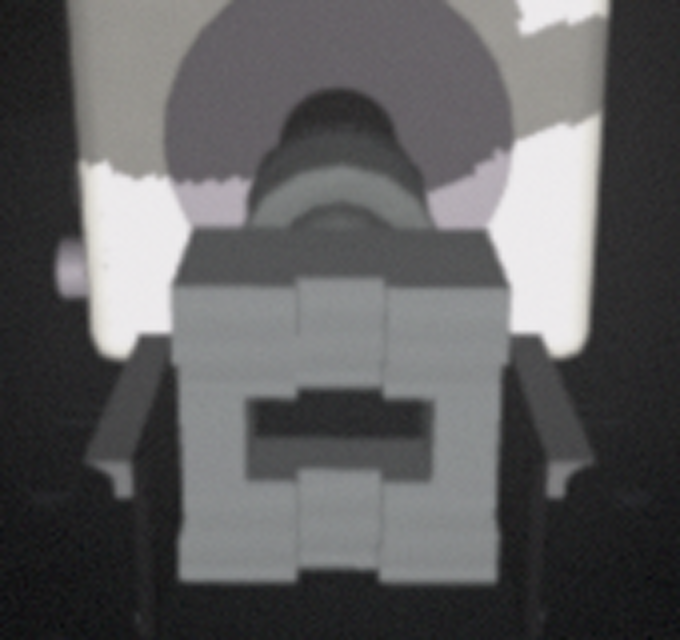

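Request:
{"op": "jog_arm", "data": {
  "deltas": [
    [[-0.01, 0.03, -0.2, 0, 0, 0], [-0.01, 0.03, -0.45, 0, 0, 0], [-0.01, 0.03, -0.63, 0, 0, 0], [-0.01, 0.03, -0.63, 0, 0, 0]]
  ]
}}

```text
time: 21.9
tool_pos: [0.573, -0.0555, 0.1631]
tool_rot: [0.695, -0.143, 0.141, -0.69]
force: [-0.2, 0.8, -1.4]
opening: 0.474
```

Run:
```python
from meas import *
s=get_state();print(s['tool_pos'],s['force'],s['time'],s['opening'])
im,d=grab_frame('wrist')
s=get_state();print(s['tool_pos'],s['force'],s['time'],s['tool_rot'])
g=cv2.convertScaleAbs(im,alpha=1.5);crop(g,240,170,150,130,5,'pics/w19c.png')
K,T=pose('wrist',s);Z=cloud(d,K,T)[...,2];print((Z[235:275:2,288:342:3]*1000).round().astype(int))
```

```text
[ 0.57299642 -0.05545223  0.16305075] [-0.24271714  0.81988049 -1.35278145] 21.9 0.47388826927584626
[ 0.57336706 -0.05561056  0.16354853] [ 0.8711725   0.15431748 -0.66599038] 21.95 [ 0.69525702 -0.14282912  0.14148149 -0.69007282]
[[180 178 179 179 179 179 177 175 175 176 175 177 175 179 179 180 178 179]
 [179 180 179 178 179 179 176 176 176 177 175 176 175 178 180 179 179 179]
 [179 178 177 179 179 180 176 175 176 176 175 177 177 179 179 178 179 180]
 [178 180 178 180 179 179 177 176 176 175 176 176 177 179 179 178 178 179]
 [179 180 179 178 179 178 176 176 176 177 176 175 176 179 179 179 179 178]
 [180 179 179 179 178 178 176 175 176 176 176 176 176 179 179 180 179 178]
 [179 178 178 179 180 179 164 164 306 165 165 164 306 180 179 179 179 179]
 [179 178  48 140 163 164 165 165 164 165 164 165 166 178 179 179 179 179]
 [178 177   1   0 163 163 163 162 162 163 164 162 163 163 162   0 163 179]
 [180 178   0  -1   1 140 140 140 142 140 141 141 140 141   0   1 162 180]
 [179 177   0   0   1   0   1 139 140 141 141 140  -1   1   0   0 163 179]
 [179 179   1   1   2   1   0   0   1   1   0   1   0   1   1   1 167 178]
 [179 178 156 157 157 157 155 156 156 157 156 155 156 155 155   1 169 179]
 [179 180 171 170 170 170 169 170 169 169 170 170 169 169 169 170 170 179]
 [179 179 173 172 173 172 172 172 173 172 172 172 172 172 173 172 171 179]
 [179 179 174 173 174 175 173 175 174 174 174 174 174 174 174 174 174 178]
 [179 179 176 176 176 177 176 177 176 176 175 176 175 176 176 176 176 179]
 [179 179 179 177 178 179 175 176 175 176 175 176 176 178 179 178 179 178]
 [179 180 179 180 179 180 176 176 176 176 176 177 175 179 179 179 179 178]
 [179 178 178 178 179 179 176 176 175 176 176 175 177 180 179 180 179 178]]
```

View pics/w19c.png

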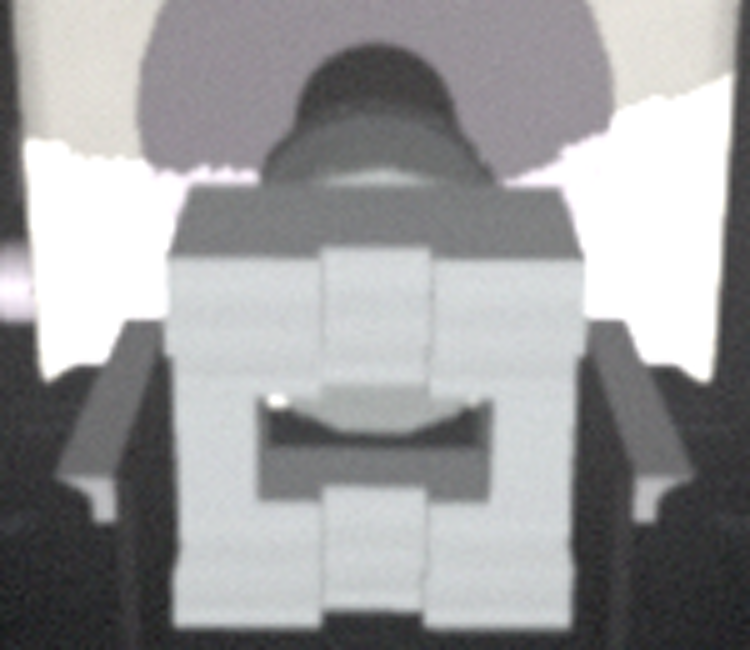

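Run:
```python
from h import *
s=get_state();K,T=pose('wrist',s)
M=R.from_quat(s['tool_rot']).as_matrix()
for u,v,z in((316,256.2,.162),(298,250.3,.162),(334,250.3,.162)):
    w=atz((u,v),z,K,T)[0];print(w.round(4),(M.T@(w-s['tool_pos'])*1000).round(1))
```

```text
[ 0.5727 -0.0613  0.162 ] [ 1.7  1.6 -5.4]
[ 0.5647 -0.0537  0.162 ] [-8.7  1.6 -1.7]
[ 0.5837 -0.0619  0.162 ] [12.   1.6 -1.7]
```

Run:
```python
from h import *
s=get_state();K,T=pose('wrist',s)
M=R.from_quat(s['tool_rot']).as_matrix()
for u,v,z in((316,256.2,.1395),(316,252,.162),(316,251,.162)):
    w=atz((u,v),z,K,T)[0];print(w.round(4),(M.T@(w-s['tool_pos'])*1000).round(1))
```

```text
[ 0.568  -0.0726  0.1395] [  1.8  24.2 -17.6]
[ 0.5738 -0.0588  0.162 ] [ 1.6  1.6 -2.7]
[ 0.574  -0.0582  0.162 ] [ 1.6  1.6 -2.1]
```

Request:
{"op": "jog_arm", "data": {
  "deltas": [
    [[0.01, 0, -0.1, 0, 0, 0], [0.01, 0, -0.2, 0, 0, 0], [0.01, 0, -0.3, 0, 0, 0], [0.01, 0, -0.34, 0, 0, 0], [0.01, 0, -0.34, 0, 0, 0]]
  ]
}}

```text
time: 22.58
tool_pos: [0.5737, -0.0556, 0.1498]
tool_rot: [0.695, -0.143, 0.141, -0.69]
force: [-0.1, 0.3, -1.3]
opening: 0.476
```

Run:
```python
from meas import *
s=get_state();print(s['tool_pos'],s['force'],s['wrist_torque'],s['time'],s['opening'])
im,d=grab_frame('wrist')
s=get_state();print(s['tool_pos'],s['force'],s['time'],s['tool_rot'])
g=cv2.convertScaleAbs(im,alpha=1.5);crop(g,240,170,150,130,5,'pics/w20c.png')
```

```text
[ 0.57370462 -0.05560579  0.14979919] [-0.06375433  0.30046383 -1.31042251] [ 0.05019458 -0.02395567  0.02440435] 22.575 0.4758704142087082
[ 0.57375381 -0.0556261   0.14990585] [-0.2127274 -0.0177989 -0.5459106] 22.625 [ 0.69528772 -0.14285877  0.14145319 -0.69004156]
```

View pics/w20c.png

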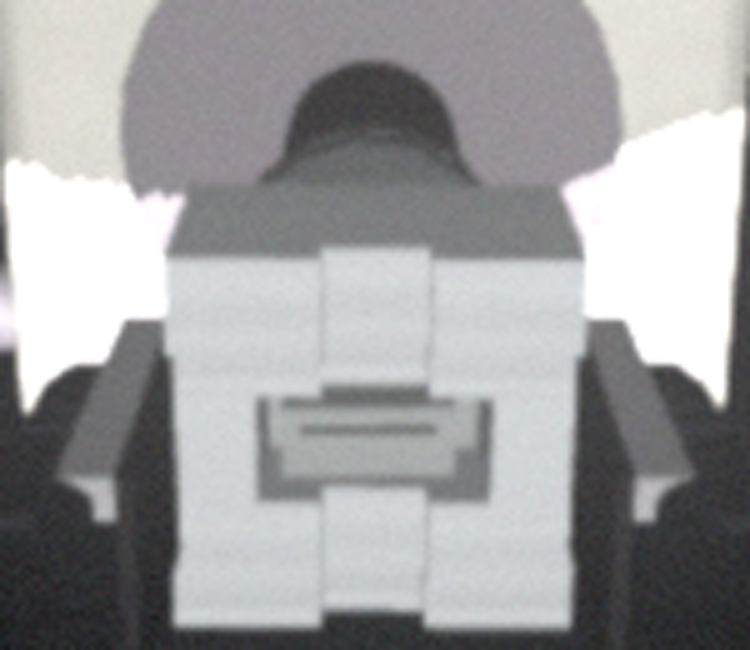

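Request:
{"op": "jog_arm", "data": {
  "deltas": [
    [[0, 0, -0.06, 0, 0, 0], [0, 0, -0.12, 0, 0, 0], [0, 0, -0.15, 0, 0, 0], [0, 0, -0.15, 0, 0, 0]]
  ]
}}

```text
time: 23.12
tool_pos: [0.5741, -0.0557, 0.1442]
tool_rot: [0.695, -0.143, 0.142, -0.69]
force: [-0.2, 0.6, 2.3]
opening: 0.469
```

Request:
{"op": "jog_arm", "data": {
  "deltas": [
    [[0, 0, -0.04, 0, 0, 0], [0, 0, -0.08, 0, 0, 0], [0, 0, -0.12, 0, 0, 0], [0, 0, -0.12, 0, 0, 0]]
  ]
}}

```text
time: 23.62
tool_pos: [0.5742, -0.0557, 0.1399]
tool_rot: [0.695, -0.143, 0.142, -0.69]
force: [-1.9, 0.6, 6.2]
opening: 0.474
```

Run:
```python
from meas import *
s=get_state();print(s['tool_pos'],s['force'],s['wrist_torque'],s['time'],s['opening'])
im,d=grab_frame('wrist')
s=get_state();print(s['tool_pos'],s['force'],s['time'],s['tool_rot'])
g=cv2.convertScaleAbs(im,alpha=1.5);crop(g,240,170,150,130,5,'pics/w21c.png')
K,T=pose('wrist',s);Z=cloud(d,K,T)[...,2];print((Z[235:275:2,288:342:3]*1000).round().astype(int))
```

```text
[ 0.57418926 -0.05569792  0.13988243] [-1.85457064  0.62006837  6.20939097] [ 0.13026316  0.46108819 -0.00818091] 23.625 0.4741022152877906
[ 0.57417759 -0.05565172  0.13993742] [-2.05398935  0.09980943  6.67259207] 23.675 [ 0.69507195 -0.1425676   0.1417319  -0.69026193]
[[156 155 156 156 154 155 153 152 152 152 152 152 153 156 155 156 156 156]
 [156 155 156 156 156 154 153 152 152 153 154 152 152 155 156 156 156 154]
 [156 155 155 156 156 156 152 152 154 152 152 152 152 156 155 155 156 154]
 [156 155 155 155 156 156 153 153 152 152 152 152 153 155 155 156 155 155]
 [156 156 154 155 155 156 152 152 153 152 152 152 153 155 155 155 155 155]
 [156 156 155 156 155 156 152 153 153 152 153 152 153 156 155 155 155 155]
 [155 155 155 156 155 155 144 148 147 147 145 142 141 154 155 156 155 156]
 [155 154 132 138 140 141 146 150 150 149 148 142 140 155 156 156 156 156]
 [156 154 133 131 139 141 149 152 153 152 151 142 140 137 132 131 138 155]
 [156 154 133 133 140 140 151 154 155 153 152 142 140 130 132 132 137 155]
 [155 155 132 157 156 157 157 156 157 157 155 156 157 157 157 132 138 155]
 [156 156 133 159 158 159 159 159 159 159 158 159 158 160 158 132 146 155]
 [156 154 160 161 160 161 161 160 161 160 161 161 160 160 161 133 145 155]
 [155 155 162 162 163 162 163 163 161 162 164 162 162 163 163 146 147 156]
 [155 154 162 162 162 162 162 162 161 163 163 162 161 163 162 149 148 155]
 [155 156 163 162 162 163 164 163 162 162 162 163 162 163 162 150 150 157]
 [155 156 162 163 165 165 164 164 164 165 164 164 164 163 162 152 153 156]
 [155 155 163 162 164 164 165 166 165 164 165 164 165 163 164 155 154 156]
 [155 155 162 163 164 164 163 164 164 165 164 164 164 163 163 155 156 155]
 [156 156 162 163 165 164 164 165 165 165 165 164 164 163 162 156 155 156]]
```

View pics/w21c.png

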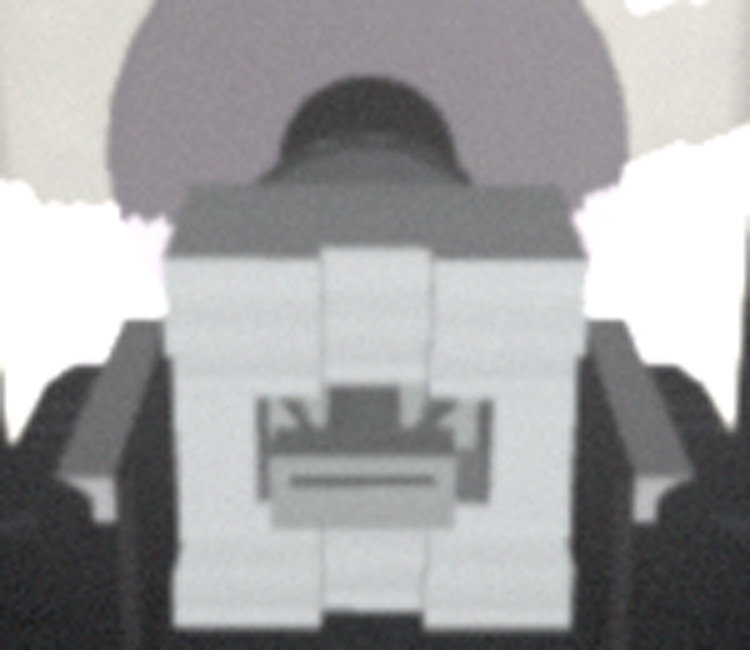

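Request:
{"op": "jog_arm", "data": {
  "deltas": [
    [[-0.015, 0, -0.03, 0, 0, 0], [-0.015, 0, -0.05, 0, 0, 0], [-0.015, 0, -0.05, 0, 0, 0]]
  ]
}}

```text
time: 24.05
tool_pos: [0.5741, -0.0557, 0.1388]
tool_rot: [0.695, -0.142, 0.142, -0.69]
force: [-2.2, 0.2, 7.4]
opening: 0.475
```

Run:
```python
from meas import *
s=get_state();print(s['tool_pos'],s['force'],s['wrist_torque'],s['time'],s['opening'])
im,d=grab_frame('wrist')
s=get_state();M=R.from_quat(s['tool_rot']).as_matrix();print(s['tool_pos'],s['force'],s['time'],M.round(4).tolist())
g=cv2.convertScaleAbs(im,alpha=1.5);crop(g,240,170,150,130,5,'pics/w22c.png')
K,T=pose('wrist',s);Z=cloud(d,K,T)[...,2];print('top',np.median(Z[235:245,288:300]),'head',np.median(Z[268:273,295:329]))
spindle(s,d,(290,245,335,285))
```

```text
[ 0.57413198 -0.05570288  0.13876967] [-2.15226412  0.24542449  7.37206425] [0.09564968 0.37402127 0.01851083] 24.05 0.4752851759499025
[ 0.57411962 -0.05569874  0.13877003] [-1.07102452  0.80299528  8.09576802] 24.1 [[0.9192, -0.0013, 0.3938], [-0.3938, -0.0061, 0.9192], [0.0012, -1.0, -0.0061]]
top 0.15427552682493417 head 0.16418493473682721
head [575.  -52.4] [10.2 17.4] 66.8
```

Request:
{"op": "jog_arm", "data": {
  "deltas": [
    [[0, 0, -0.03, 0, 0, 1.2], [0, 0, -0.03, 0, 0, 2.8], [0, 0, -0.03, 0, 0, 4.4], [0.01, 0, -0.03, 0, 0, 6], [0.01, 0, -0.03, 0, 0, 7.6], [0.01, 0, -0.03, 0, 0, 9.2], [0.02, 0, -0.03, 0, 0, 10.8], [0.02, 0, -0.03, 0, 0, 12.4], [0.02, 0, -0.03, 0, 0, 14], [0.02, 0, -0.03, 0, 0, 15]]
  ]
}}

```text
time: 25.35
tool_pos: [0.576, -0.0551, 0.1387]
tool_rot: [0.591, 0.393, -0.388, -0.588]
force: [-1.9, 1.2, 9.0]
opening: 0.472
```

Run:
```python
from meas import *
s=get_state();print(s['tool_pos'],s['force'],s['wrist_torque'],s['time'],s['opening'])
im,d=grab_frame('wrist')
s=get_state();M=R.from_quat(s['tool_rot']).as_matrix();print(s['tool_pos'],s['force'],s['time'],M.round(4).tolist(),np.degrees(np.arctan2(M[1,0],M[0,0])))
g=cv2.convertScaleAbs(im,alpha=1.5);crop(g,240,170,150,130,5,'pics/w23c.png')
```

```text
[ 0.57597055 -0.05510487  0.13874165] [-1.85616608  1.17729476  9.00083897] [ 0.30527397  0.29353919 -0.06025394] 25.35 0.4723741796359407
[ 0.57596103 -0.05511119  0.13877912] [-0.37785381  1.14518048  7.71741394] 25.4 [[0.3884, 0.0087, -0.9215], [0.9215, -0.0, 0.3884], [0.0033, -1.0, -0.008]] 67.1460052450685
```

View pics/w23c.png

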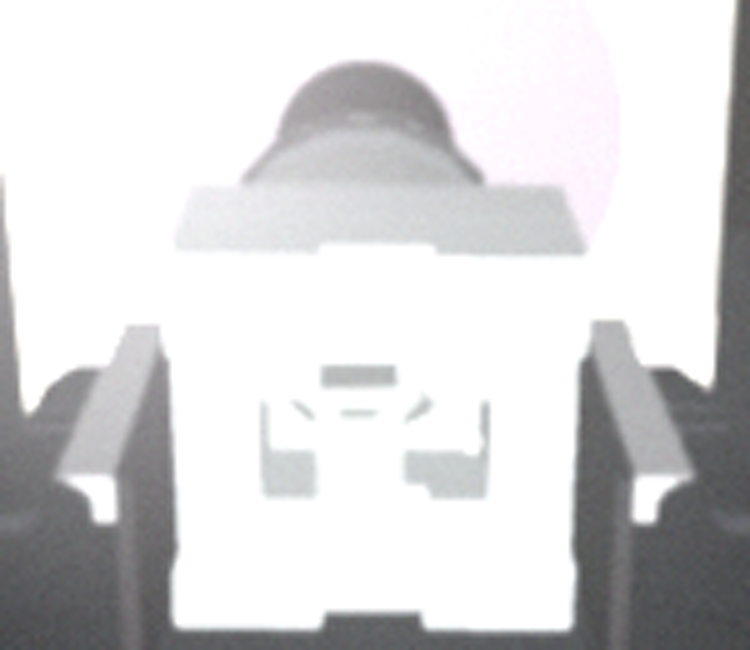

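Run:
```python
from meas import *
s=get_state()
im,d=grab_frame('wrist');np.save('w24.npy',d);cv2.imwrite('pics/w24.png',im)
g=cv2.convertScaleAbs(im,alpha=1.5,beta=-130);crop(g,260,200,110,110,7,'pics/w24c.png')
K=camera_params('wrist')['intrinsics'];Mt=camera_params('wrist')['mount']
Q=np.array([[1,0,0,0],[0,0,1,0],[0,-1,0,0],[0,0,0,1.]]);Tt=Q@Mt
P=cloud(d,K,Tt)*1000;
print(P[236:300:3,290:342:2,2].round().astype(int))
# head points: h between 21 and 27 
m=np.zeros(d.shape,bool);m[230:300,280:350]=1;m&=(P[...,2]>21)&(P[...,2]<28)
for v in range(236,296,4):
    u=np.where(m[v])[0]
    if len(u)>3: print(v,u.min(),u.max(),'x',P[v,u.min(),0].round(1),P[v,u.max(),0].round(1))
print(s['tool_pos'],s['force'])
```

```text
[[  15   16   15   15   15   16   16   12   13   12   14   13   12   13
    12   13   13   13   15   16   16   16   15   16   16   16]
 [  16   15   17   16   16   16   16   11   13   12   12   13   12   12
    12   13   13   13   16   16   16   16   15   14   15   14]
 [  16   16   16   15   15   16   16   18   18   17   18   18   18   19
    19   12   13   13   16   16   16   16   15   15   15   15]
 [  14   16   17   15   16   16   15   23   22   21   21   22   22   21
    22   12   12   13   15   16   15   16   16   16   15   16]
 [  15   16   14   16   14   15   16   23   24   23   23   24   23   24
    24   24    2    1   16   16   15   16   16   15   16   16]
 [  15    9   -7   -8   -7   -1    1   25   24   23   25   23   24   25
    24   23    1   -1   -9   -8   -7   -9   -8   -1   13   15]
 [  16    9   -7   -7   -7   -8   -7   23   24   26   25   26   25   23
    24   24   -8   -8   -7   -7   -8   -7   -8   -2   15   15]
 [  16    9   -6   -8   -7   -7   -7   24   24   26   25   26   26   24
    23   24   -7   -6   -8   -7   -8   -8   -7   -1   15   15]
 [  15   10    6    
[... 1453 characters left out ...]
   17   16]
 [  14   15   16   16   14   15   16 -140 -141 -140 -140 -140 -139 -138
  -140 -140 -139 -139   16   15   16   16   15   15   15   15]
 [-139 -139 -141 -140 -141 -140 -139 -140 -140 -141 -140 -140 -139 -140
  -140 -141 -138 -140 -138 -139 -138 -140 -140 -140 -141 -141]
 [-140 -139 -140 -140 -140 -138 -138 -139 -140 -138 -140 -139 -139 -140
  -139 -140 -140 -140 -139 -140 -140 -139 -141 -140 -139 -140]]
248 304 320 x -3.6 4.0
252 304 320 x -3.6 4.0
256 304 320 x -3.6 4.0
260 304 319 x -3.7 3.5
264 304 319 x -3.7 3.5
268 304 319 x -3.7 3.5
272 304 319 x -3.7 3.6
276 304 319 x -3.7 3.6
280 304 319 x -3.8 3.6
[ 0.57596103 -0.05511119  0.13877912] [-0.37785381  1.14518048  7.71741394]
```

View pics/w24c.png

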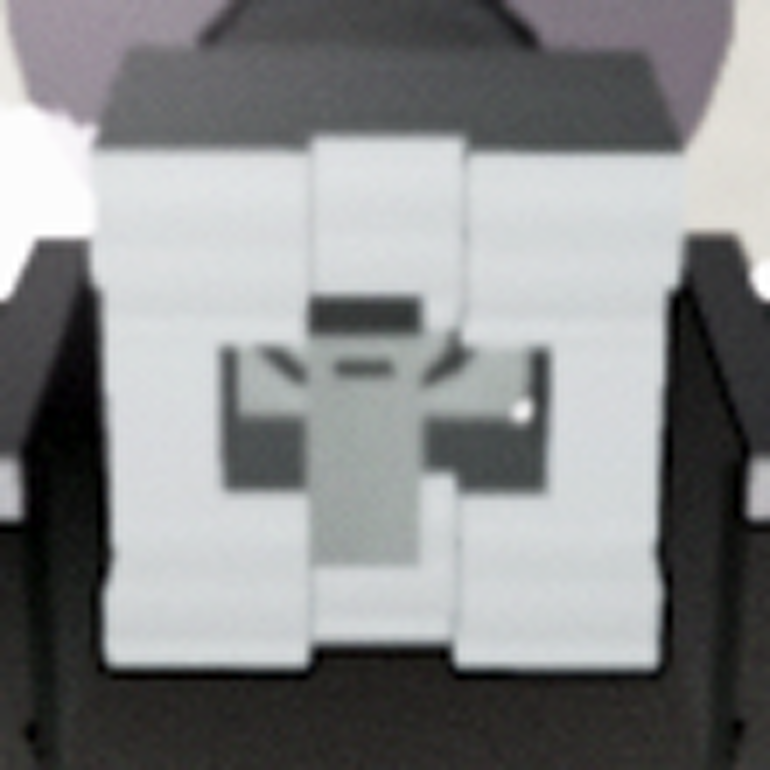

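Request:
{"op": "jog_arm", "data": {
  "deltas": [
    [[-0.02, -0.035, -0.02, 0, 0, 0], [-0.02, -0.035, -0.02, 0, 0, 0], [-0.02, -0.035, -0.02, 0, 0, 0]]
  ]
}}

```text
time: 25.82
tool_pos: [0.576, -0.0553, 0.1389]
tool_rot: [0.591, 0.393, -0.387, -0.588]
force: [-0.9, 2.6, 7.0]
opening: 0.476
```

Run:
```python
from meas import *
s=get_state();print(s['tool_pos'],s['force'],s['wrist_torque'],s['time'])
im,d=grab_frame('wrist')
g=cv2.convertScaleAbs(im,alpha=1.5,beta=-130);crop(g,260,200,110,110,7,'pics/w25c.png')
```

```text
[ 0.57595899 -0.0552803   0.1389392 ] [-0.94970554  2.58808583  6.9855975 ] [0.48863628 0.3094479  0.03727686] 25.825
```

View pics/w25c.png

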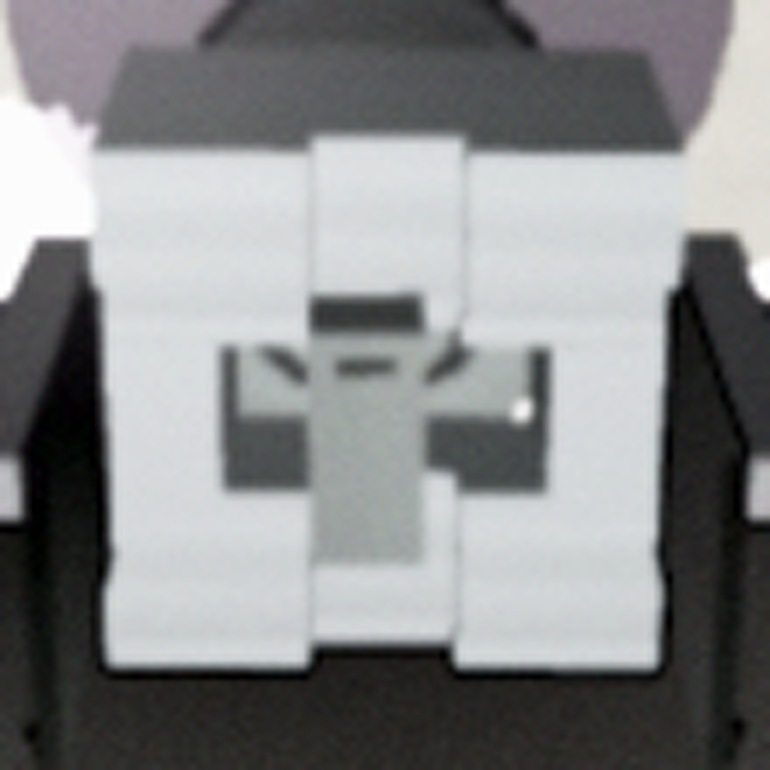

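Request:
{"op": "jog_arm", "data": {
  "deltas": [
    [[-0.03, -0.06, -0.02, 0, 0, 0], [-0.04, -0.09, -0.02, 0, 0, 0], [-0.04, -0.09, -0.02, 0, 0, 0]]
  ]
}}

```text
time: 26.25
tool_pos: [0.5757, -0.056, 0.1392]
tool_rot: [0.591, 0.395, -0.386, -0.589]
force: [-0.9, 5.6, 7.1]
opening: 0.478
```

Run:
```python
from meas import *
s=get_state();print(s['tool_pos'],s['force'],s['wrist_torque'],s['time'])
im,d=grab_frame('wrist')
g=cv2.convertScaleAbs(im,alpha=1.5,beta=-130);crop(g,260,200,110,110,7,'pics/w26c.png')
```

```text
[ 0.57566932 -0.05600273  0.13923224] [-0.90229188  5.57896377  7.06658541] [1.09172875 0.11420241 0.0190075 ] 26.25
```

View pics/w26c.png

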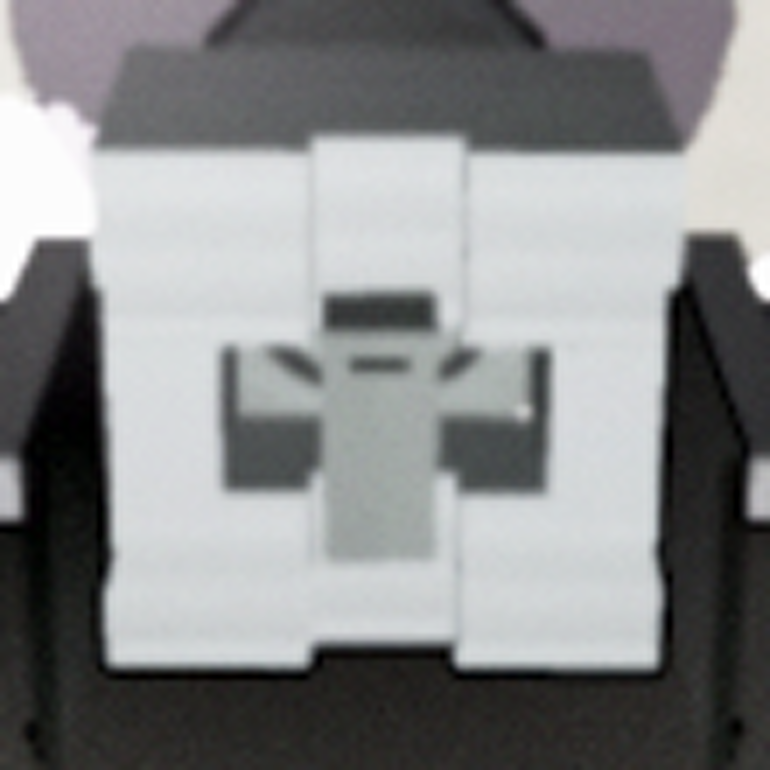

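Request:
{"op": "jog_arm", "data": {
  "deltas": [
    [[-0.01, -0.03, 0.03, 0, 0, 0], [-0.01, -0.03, 0.06, 0, 0, 0], [-0.01, -0.03, 0.09, 0, 0, 0], [-0.01, -0.03, 0.1, 0, 0, 0], [-0.01, -0.03, 0.1, 0, 0, 0]]
  ]
}}

```text
time: 26.92
tool_pos: [0.5753, -0.0567, 0.1432]
tool_rot: [0.59, 0.396, -0.386, -0.589]
force: [0.6, 4.4, 3.8]
opening: 0.477
```

Run:
```python
from meas import *
s=get_state();print(s['tool_pos'],s['force'],s['wrist_torque'],s['time'])
im,d=grab_frame('wrist')
g=cv2.convertScaleAbs(im,alpha=1.5,beta=-130);crop(g,260,200,110,110,7,'pics/w27c.png')
K,T=pose('wrist',s);Z=cloud(d,K,T)[...,2];print('top',np.median(Z[235:245,288:300]))
```

```text
[ 0.57529488 -0.05673192  0.14319468] [0.58992871 4.36944354 3.79463608] [0.7511291  0.1410498  0.04636435] 26.925
top 0.15848474035467025
```

View pics/w27c.png

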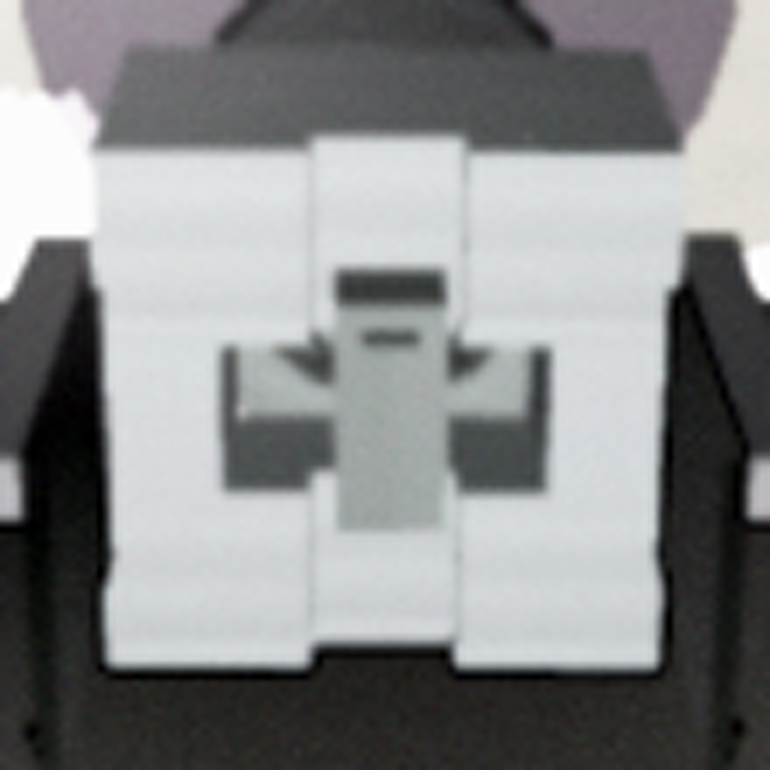

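Request:
{"op": "jog_arm", "data": {
  "deltas": [
    [[0, 0, 0.02, 0, 0, 0], [0, 0, 0.02, 0, 0, 0]]
  ]
}}

```text
time: 27.22
tool_pos: [0.5752, -0.057, 0.1439]
tool_rot: [0.59, 0.395, -0.386, -0.589]
force: [-0.7, 3.0, 2.1]
opening: 0.477
```

Request:
{"op": "jog_arm", "data": {
  "deltas": [
    [[0, 0, 0, 0, 0, 0], [0, 0, 0, 0, 0, 0], [0, 0, 0, 0, 0, 0], [0, 0, 0, 0, 0, 0], [0, 0, 0.5, 0, 0, 0], [0, 0, 1.5, 0, 0, 0], [0.2, -0.1, 2.2, 0, 0, 0], [0.9, -0.4, 2.5, 0, 0, 0], [0.9, -0.4, 2.5, 0, 0, 0]]
  ],
  "gripper": 0.2
}}

```text
time: 28.35
tool_pos: [0.6129, -0.0742, 0.245]
tool_rot: [0.592, 0.396, -0.384, -0.588]
force: [0.7, -0.2, -0.4]
opening: 0.802
```

Run:
```python
from meas import *
s=get_state();print(s['tool_pos'],s['force'],s['wrist_torque'],s['time'])
im,d=grab_frame('wrist');np.save('w28.npy',d)
g=cv2.convertScaleAbs(im,alpha=1.5);crop(im,250,80,130,140,5,'pics/w28c.png')
K,T=pose('wrist',s);Z=cloud(d,K,T)[...,2]
b=np.zeros(Z.shape,bool);b[90:220,250:380]=1
m=b&(Z>.1545)&(Z<.162);print('top',np.histogram(Z[b],np.arange(.13,.17,.002)))
c=max(cv2.findContours((b&(Z>.153)&(Z<.2)).astype(np.uint8),0,1)[0],key=cv2.contourArea)[:,0]
q,sz,a=cv2.minAreaRect((atz(c,.1592,K,T)[:,:2]*1000).astype(np.float32));print(q,sz,a)
im,d=grab_frame('side');crop(im,260,180,110,90,6,'pics/s28.png')
```

```text
[ 0.61294863 -0.07423474  0.24503108] [ 0.66965    -0.20428282 -0.39363248] [0.00237543 0.06048173 0.01542788] 28.35
top (array([  12,    7,   31,   57,   36,   46,    0,   11,   13,   14,   21,
         15,  105,  368, 1355,  377,  121,   71,    0,    0]), array([0.13 , 0.132, 0.134, 0.136, 0.138, 0.14 , 0.142, 0.144, 0.146,
       0.148, 0.15 , 0.152, 0.154, 0.156, 0.158, 0.16 , 0.162, 0.164,
       0.166, 0.168, 0.17 ]))
(575.8618774414062, -55.676124572753906) (42.10981750488281, 41.461456298828125) 66.80305480957031
```

View pics/w28c.png

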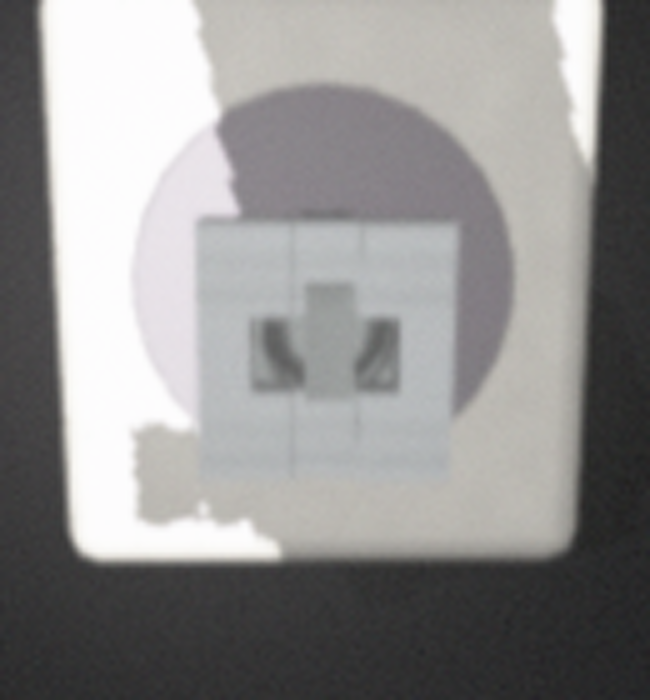

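View pics/s28.png

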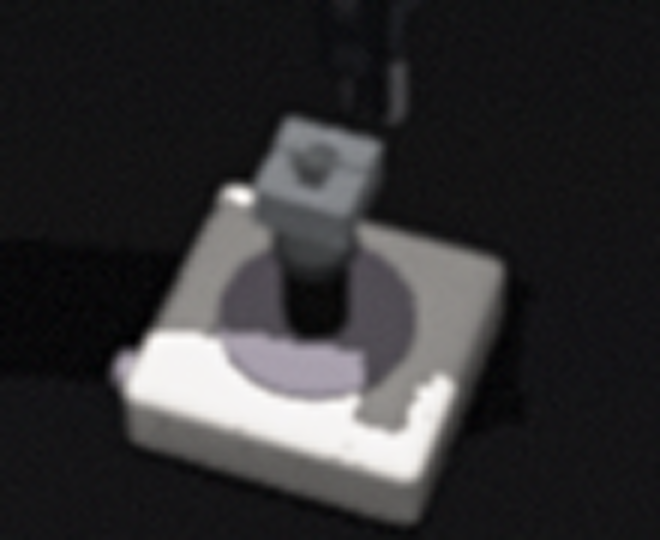

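Run:
```python
from meas import *
s=get_state();d=np.load('w28.npy');K,T=pose('wrist',s);P=cloud(d,K,T)
for sl in((slice(126,174),slice(291,306)),(slice(126,174),slice(324,339))):
    q=P[sl].reshape(-1,3);q=q[(abs(q[:,2]-.159)<.004)];A=np.c_[q[:,:2],np.ones(len(q))];c=np.linalg.lstsq(A,q[:,2],rcond=None)[0];print(c,np.median(q[:,2]))
q=np.vstack([P[126:174,291:301].reshape(-1,3),P[126:174,329:339].reshape(-1,3)]);q=q[abs(q[:,2]-.159)<.004];A=np.c_[q[:,:2],np.ones(len(q))];print(np.linalg.lstsq(A,q[:,2],rcond=None)[0])
print(s['time'],s['dq'].round(3))
im,_=grab_frame('top');cv2.imwrite('pics/topend.png',im)
```

```text
[-0.00646051 -0.00064188  0.16135851] 0.15775559557748658
[1.06913225e-04 1.06617065e-02 1.58321719e-01] 0.1579663828092
[-0.00140414  0.00854778  0.15911453]
28.45 [-0.007 -0.004 -0.009  0.021 -0.002 -0.     0.   ]
```

View pics/topend.png

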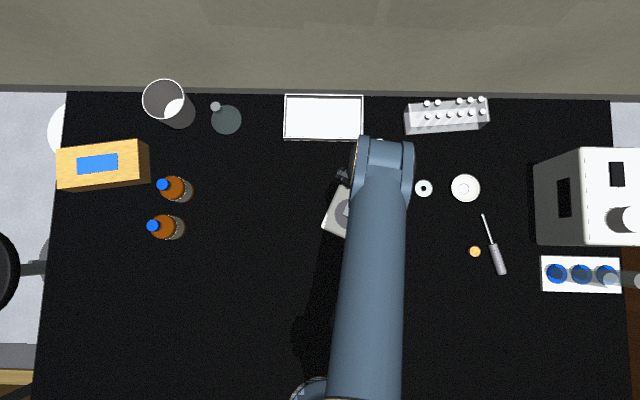

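```bash
python3 -c "
from plant import *
print(finish_job())"
```

```text
the job is handed in; nothing more can be done
None
```

The mixer spindle is back together and I handed the job in at about 28.5 s of the 72 s. `finish_job` gave no verdict, so what follows is from my own last checks.

**What I did:**
- The spacer went onto the bearing and the washer onto the spacer, both released and centred to within about 1 mm. The bearing face turned out to be at about z = 0.116 m.
- The nut's slot went over the T-head. I pressed it to about 2 mm clearance under the head, turned it +90°, shifted it about 1.5 mm to centre the groove, and let it up.
- The gripper is open, and I backed the arm up and clear.

**What the last checks showed:**
- **Nut seated:** the T-head lies in the cross groove. The nut's yaw is 66.8°, square to the T-head, and it is level to about 0.01 rad.
- **Height:** the nut's top read 0.158–0.159 m against an expected 0.159 m.
- **Force:** the highest wrist reading I saw while pressing was about 10 N vertical, counting the nut's weight. I only sampled it between moves.
- **Bystanders:** none had visibly moved in the last top view, except the jar, which the arm hid.

**Disagreements and gaps:**
- The camera put the nut's centre about 2.6 mm from the axis, inside the 5 mm limit. The wrist calibration has an offset of 1–2 mm, so that figure is loose.
- The top and side cameras differed from the wrist camera by 3–7 mm, so I relied on wrist measurements.
- The clamping force could not be measured directly.

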